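Clear the loose spares into the fitted spares tray

ROBOT

A 6-joint arm with a two-finger parallel gripper is mounted at the origin on a cart in front of the work surface, level with it; the furniture and walls round the work are solid. World frame = base frame: x ahead of the robot, y to its left, z up, the work surface at z = 0. Lengths are in m, angles in rad, forces in N, time in s.
With the tool pointing down it reaches from about 0.425 to 0.95 m from the base axis. Payload 3.5 kg.
Tool frame: the origin (TCP) lies on the centre line of the jaws, within the pads' length; the fingertips stand 25 mm ahead of it and the grasp point (between the pads) lies 6 mm ahead of it (ctrl.finger_overhang is the distance from the TCP to the fingertips, in m); z points along the fingers, y is the line along which they close (so a half turn about z gives the same grasp; the last joint's range is limited). The gripper opens to 85 mm and grips with 20 to 120 N. Pads are 22 mm wide; open, the fingers measure 114 mm over their backs; the gripper's body (76 mm by 85 mm) begins 54 mm behind the grasp point. The pads swing forward as they close: fully open they stand 13 mm farther back than shut.
Start: joints at [-0.15, 0.286, 1.577, -0, 1.279, -0.15], TCP at [0.675, 0, 0.256] pointing down, gripper open.
Joint ranges: [-2.77, 2.77], [-0.9, 2.22], [0.21, 2.48], [-1.53, 4.67], [0.24, 2.81], [-2.84, 2.84]. Speed limits (rad/s): [2.79, 2.79, 3.14, 3.14, 3.14, 3.14].

INTERFACE

Orientations are given as a unit quaternion [x, y, z, w].
In Python, from plant import get_state, imaging, job, ctrl gives the robot as it stands.
- The arm moves only by the tool jog_arm, never from a script. Its argument "increments" is a list of rows, each an object of numbers: "dx", "dy", "dz": the shift along the world's x, y, z each as a share of 12 cm, from -1 to 1; "ax", "ay", "az": the turn, a rotation vector about the world's x, y, z each as a share of pi/2 rad, from -1 to 1; "gripper": the gripper command: -1 is shut, 1 is fully open, values between are in proportion. A call has 1 to 10 rows; each row is the pose to reach, as a shift and turn from the pose commanded when the call began; what a row does not reach only later rows make up. A row lasts 1/10 s, in which the tool goes at most 50 mm and 8.59 degrees, less where a joint would pass 70% of its speed; a pose out of reach is approached as far as the arm can. A call with a number of a shift or a turn outside -1 to 1 is refused whole. A call with a gripper value outside its range is refused whole. The fingers move at their own pace and stop on an object; "force" is the grip in N (left out, the last holds). Time passes only in rows, so rows that repeat a pose let the fingers close. It gives the time, the measured TCP pose, the force, the opening and the grip force at its end, in the units of the state.
- get_state(): the state, without advancing time (a new reading comes with each control period).
- imaging.read_camera(name): name is "scene" or "side" or "wrist"; returns a dict with "frame" (420x560x3 uint8, blue, green, red), "depth" (420x560 float32, m along the optical axis (not along the pixel's ray), 0 where there is no reading), "camera_matrix" (3x3 intrinsics, pixels), "extrinsics" (4x4, takes a point from camera to world coordinates); the wrist camera has in their place "mount" (4x4, takes a point from camera to tool coordinates, whose origin is the TCP and whose axes are the flange's). Camera axes: x right, y up, looking along -z (the intrinsics and any distortion apply to the point x, -y, -z); pixel columns grow to the right and rows downward; lengths in m; the calibration is good to about 2 mm. A picture is of the moment at which its call begins: read the wrist's pose just before it.
- job.sign_off(): hands the job in; it is judged then, once.
The state is a dict: "time": time; "qpos": joint angles; "dq": joint speeds; "joint_efforts": joint torques, N m; "eef_pos": TCP position; "tcp_rot": TCP orientation; "contact_force": force on the tool from outside, world axes, zero at the start; "wrist_torque": the same for the moment, N m; "opening": opening from 0.0 (shut) to 1.0 (fully open); "finger_force": force on a finger pad.
Only numpy, scipy, OpenCV 4.12 (cv2) and the standard library are available. Lean on these libraries where they do the work, as an engineer would, in place of code of your own. Each camera call takes 0.05 s, during which the arm holds its last target. There are 200 camera calls.

TASK

Put the four spares that lie about on the blue board - the flange, the large hexagon nut, the steel bush and the bare clipper blade - back into the shallow steel spares tray, each sitting fully down in the recess that is moulded to its own shape. The small nut and the plain washer are still needed at the grinder and have no recess: leave them where they lie.

Things in the scene. Friction and masses are not known exactly. Their poses are not given: they have to be found in the camera images.
- flange: flat round steel disc with a small bore, 52 mm across and 8 mm thick, lying flat. Origin: centre of its underside; z up. It can be pinched across its rim in any direction. Loose things lie at the front left or round the right end of the board; between the right end and the tray stands a bench grinder 260 mm tall, which things must be lifted over.
- large_nut: the larger steel hexagon nut, lying flat: 36 mm across the flats, 42 mm across the corners, 18 mm high. Origin: centre of its underside; two opposite flats face along its own x and -x (so it can be pinched along its x, or 60 degrees either side of that).
- steel_bush: plain round steel bush (thick-walled tube) standing on end, 27 mm in diameter, 30 mm tall. Origin: centre of its underside; z up. (Close beside the tray stand the grinder's wheel guard, to the right, 260 mm tall, and a drawer cabinet, behind on the left, 180 mm tall.)
- clipper_blade: hair-clipper blade lying flat, 32 (its x) x 44 mm (its y), teeth along one long edge. Stepped: the lower plate, 3 mm thick, solid from x = -16 to +10 mm, y = -22 to +22; on it the upper plate, 3 to 7 mm above the bench, from x = -13 to +6, y = -18 to +18, can be pinched by its long sides (along x) or its ends (along y). Origin: underside, middle of the outline; z up.
- insert_flange: fixed square insert of grey plastic, 84 x 84 x 18 mm, one of four (86 mm apart, two by two, places vary) that fill the shallow steel tray; top face 21 mm above the bench. Origin: middle of its underside, z up, x and y along its sides. In its top: the widest recess, round, 60 mm across the floor, flaring to 68 at the top, 6 deep (floor 12 above the origin). For the flange.
- insert_nut: fixed square insert of grey plastic, 84 x 84 x 18 mm, one of four (86 mm apart, two by two, places vary) that fill the shallow steel tray; top face 21 mm above the bench. Origin: middle of its underside, z up, x and y along its sides. In its top: a six-sided recess, 44 mm across flats at the floor, flaring to 52, 8 deep (floor 10 above the origin). For the large nut, turned any way.
- insert_bush: fixed square insert of grey plastic, 84 x 84 x 18 mm, one of four (86 mm apart, two by two, places vary) that fill the shallow steel tray; top face 21 mm above the bench. Origin: middle of its underside, z up, x and y along its sides. In its top: a small deep round recess, 35 mm across the floor, flaring to 43, 14 deep (floor 4 above the origin). For the bush, upright.
- insert_blade: fixed square insert of grey plastic, 84 x 84 x 18 mm, one of four (86 mm apart, two by two, places vary) that fill the shallow steel tray; top face 21 mm above the bench. Origin: middle of its underside, z up, x and y along its sides. In its top: an oblong recess, 40 (x) by 52 mm (y) at the floor, flaring to 48 by 60, 6 deep (floor 12 above the origin). For the blade, long side along y, either way round.
- small_nut: the smaller steel hexagon nut, 24 mm across the flats, 27 mm across the corners, 12 mm high, lying flat. Origin: centre of its underside. Leave it alone.
- plain_washer: flat round steel washer, 37 mm across with a 17 mm hole, 4 mm thick; clearly smaller and thinner than the flange. Origin: centre of its underside. Leave it alone.

How it is judged:
By the outcome, as a careful person would: the job done as asked, in the order asked, and still so for the second after the job is handed in, with the robot touching nothing.
It also fails if it takes over 128 s, if anything falls off the work surface, if the arm or the gripper's body presses on something with over 40 N, if the wrist force passes 120 N, or if a joint passes its speed limit or range.

## Working session

There is one attempt and no reset: what is moved stays moved. The work goes in short steps, Python scripts to look and compute and a tool call to move; the robot and the scene stay as the last step left them, time stands still between calls to the robot, and variables do not carry over. Pictures are saved under pics/ and viewed, at most 14 in all, crops included, and the job is handed in when it is done.

Besides the shell and the picture viewer there is one more tool, called after "Emit:" in YAML: its name, and indented under it one key for each argument. jog_arm: Moves the arm, as the interface text tells. Shift numbers are shares of 12 cm and turn numbers shares of pi/2 rad, none past 1 either way. Its arguments: {"type":"object","properties":{"increments":{"type":"array"},"force":{"type":"number"}},"required":["increments"]}

```bash
ls; mkdir -p pics; cat > h.py <<'E'
import numpy as np, cv2
from plant import get_state, imaging, job, ctrl
from scipy.spatial.transform import Rotation as R
def cam(name):
    s=get_state(); d=imaging.read_camera(name)
    if 'extrinsics' in d and d['extrinsics'] is not None: E=np.array(d['extrinsics'])
    else:
        T=np.eye(4); T[:3,:3]=R.from_quat(s['tcp_rot']).as_matrix(); T[:3,3]=s['eef_pos']; E=T@np.array(d['mount'])
    return d['frame'],d['depth'],np.array(d['camera_matrix']),E,d
def plane(K,E,uv,z):
    uv=np.atleast_2d(uv).astype(float)
    r=np.c_[(uv[:,0]-K[0,2])/K[0,0],-(uv[:,1]-K[1,2])/K[1,1],-np.ones(len(uv))]@E[:3,:3].T
    t=(z-E[2,3])/r[:,2]; return E[:3,3]+r*t[:,None]
def cloud(D,K,E):
    v,u=np.indices(D.shape)
    p=np.stack([(u-K[0,2])/K[0,0]*D,-(v-K[1,2])/K[1,1]*D,-D],-1)
    return p@E[:3,:3].T+E[:3,3]
E
python3 - <<'E'
from h import *
for n in ['scene','side','wrist']:
    f,D,K,E,d=cam(n); cv2.imwrite(f'pics/{n}0.png',f); np.savez(f'{n}0.npz',f=f,D=D,K=K,E=E)
    print(n,d.keys(),K.tolist(),E.round(3).tolist(),{k:d[k] for k in d if k not in('frame','depth')}.keys())
print(get_state(),ctrl.finger_overhang)
E
```

```text
pics
scene dict_keys(['frame', 'depth', 'camera_matrix', 'extrinsics']) [[528.3616862305033, 0.0, 280.6079614596912], [0.0, 528.3616862305033, 204.20652226136457], [0.0, 0.0, 1.0]] [[0.882, 0.299, -0.364, 0.022], [-0.471, 0.577, -0.668, -0.924], [0.01, 0.76, 0.65, 0.879], [0.0, 0.0, 0.0, 1.0]] dict_keys(['camera_matrix', 'extrinsics'])
side dict_keys(['frame', 'depth', 'camera_matrix', 'extrinsics']) [[385.5765279240014, 0.0, 278.11739180894403], [0.0, 385.5765279240014, 206.8931792297937], [0.0, 0.0, 1.0]] [[0.521, -0.676, 0.521, 1.034], [0.853, 0.421, -0.307, -0.391], [-0.012, 0.605, 0.796, 0.842], [0.0, 0.0, 0.0, 1.0]] dict_keys(['camera_matrix', 'extrinsics'])
wrist dict_keys(['frame', 'depth', 'camera_matrix', 'mount']) [[338.5811782350627, 0.0, 280.5172275533645], [0.0, 338.5811782350627, 212.147621538756], [0.0, 0.0, 1.0]] [[1.0, 0.0, 0.001, 0.675], [-0.0, 0.957, 0.29, 0.075], [-0.001, -0.29, 0.957, 0.372], [0.0, 0.0, 0.0, 1.0]] dict_keys(['camera_matrix', 'mount'])
{'time': 0.15, 'qpos': array([-1.50009343e-01,  2.86989057e-01,  1.57784908e+00, -7.63321832e-06,
        1.27862088e+00, -1.49968467e-01]), 'dq': array([ 3.94618933e-05, -2.73229903e-03, -3.21540697e-03, -1.43110456e-03,
        1.11605197e-03,  6.84192075e-04]), 'joint_efforts': array([ 7.91554030e-04, -4.06602967e+01, -2.93140125e+01, -8.94972595e-05,
        3.96185191e-03, -2.97825103e-06]), 'eef_pos': array([6.74526673e-01, 9.31688585e-05, 2.55242447e-01]), 'tcp_rot': array([ 7.07120145e-01,  7.07092801e-01, -5.56789853e-04, -7.48882076e-04]), 'contact_force': array([-1.01797838,  0.10959473, -0.5086885 ]), 'wrist_torque': array([-0.02272441,  0.017126  ,  0.01799162]), 'finger_force': 0.0, 'opening': 0.9979880526966562} 0.025
```

View pics/scene0.png

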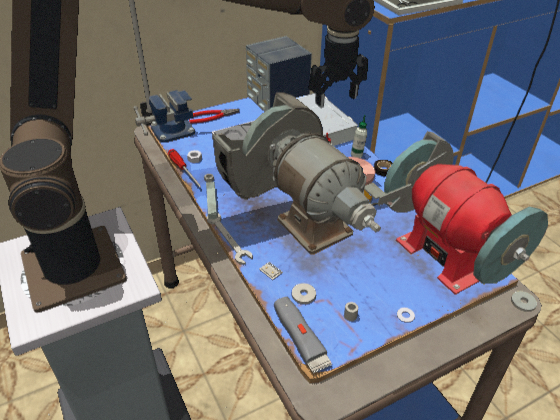

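View pics/side0.png

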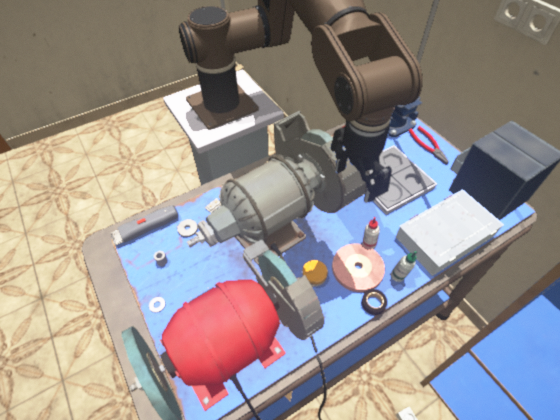

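View pics/wrist0.png

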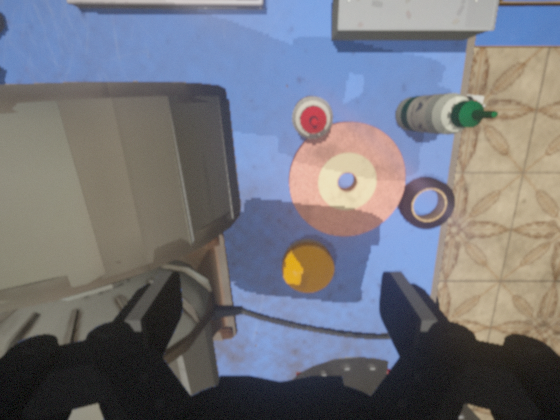

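```bash
python3 - <<'E'
from h import *
sc=np.load('scene0.npz'); si=np.load('side0.npz')
for nm,S,pts in [('scene',sc,dict(nutA=(195,156),nutB=(208,178),blade=(270,270),flange=(303,293),bush=(351,303),washer=(405,315),disc=(522,299),bigmotor=(300,150),cab=(280,50),guard=(285,115))),('side',si,dict(tray=(402,180),flange=(187,228),bush=(160,257),washer=(157,304),guard=(300,150),cab=(510,150),box=(450,220),motor=(265,190)))]:
    P=cloud(S['D'],S['K'],S['E'])
    for k,(u,v) in pts.items(): print(nm,k,P[v,u].round(3))
# ortho height map 2mm/px x -0.. ; rows: x from 1.1 down to 0.2, cols y 0.7..-0.7
H=np.zeros((450,700),np.float32); C=np.zeros((450,700,3),np.uint8)
for S in (si,sc):
    P=cloud(S['D'],S['K'],S['E'])[S['D']>0]; c=S['f'][S['D']>0]
    i=((1.1-P[:,0])/.002).astype(int); j=((.7-P[:,1])/.002).astype(int)
    ok=(i>=0)&(i<450)&(j>=0)&(j<700)&(P[:,2]>-.05)&(P[:,2]<.30)
    for a,b,z,cc in zip(i[ok],j[ok],P[ok,2],c[ok]):
        if z>H[a,b]: H[a,b]=z; C[a,b]=cc
cv2.imwrite('pics/ortho.png',C); 
V=cv2.resize(C,(700,450))
for k in range(0,700,50): cv2.putText(V,f'{.7-k*.002:.1f}',(k,10),0,.3,(255,255,255))
for k in range(0,450,50): cv2.putText(V,f'{1.1-k*.002:.1f}',(0,k+10),0,.3,(255,255,255))
cv2.imwrite('pics/ortho.png',V); np.save('H.npy',H)
f=sc['f'][130:280,130:340]; cv2.imwrite('pics/crop1.png',cv2.resize(f,None,fx=3.5,fy=3.5,interpolation=2))
E
```

```text
scene nutA [0.394 0.273 0.005]
scene nutB [0.384 0.146 0.016]
scene blade [ 0.384 -0.214  0.005]
scene flange [ 0.419 -0.3   -0.001]
scene bush [ 0.479 -0.39   0.029]
scene washer [ 0.578 -0.448 -0.003]
scene disc [ 0.839 -0.524 -0.016]
scene bigmotor [ 0.514 -0.106  0.22 ]
scene cab [0.756 0.441 0.181]
scene guard [ 0.533 -0.001  0.247]
side tray [0.6   0.27  0.021]
side flange [ 0.416 -0.307 -0.   ]
side bush [ 0.466 -0.4    0.006]
side washer [ 1.034 -0.391  0.842]
side guard [ 0.491 -0.007  0.192]
side cab [0.749 0.427 0.18 ]
side box [0.778 0.258 0.049]
side motor [ 0.575 -0.151  0.22 ]
```

View pics/ortho.png

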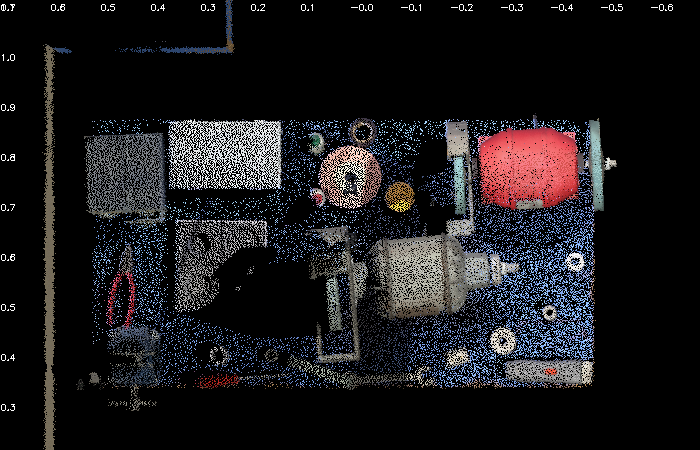

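View pics/crop1.png

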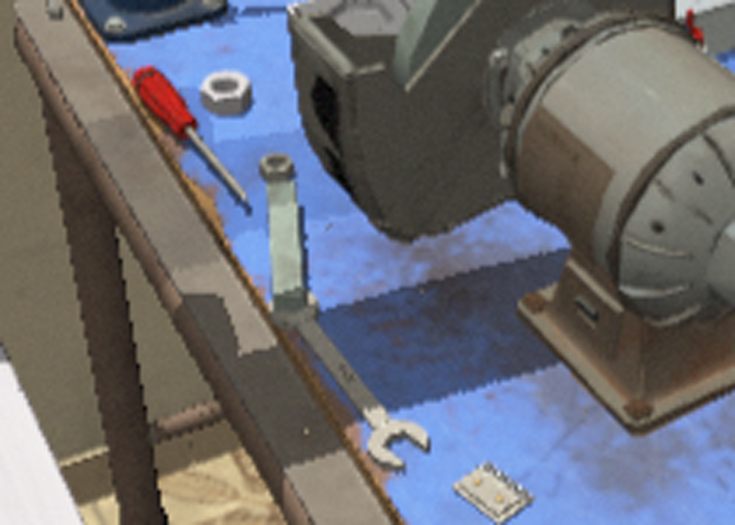

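Emit:
jog_arm:
  increments:
    - {"dz": 0.5,"gripper": 1}
    - {"dz": 1}
    - {"dz": 1}
    - {"dz": 1}

```text
$.increments[0]: bad value
```

Emit:
jog_arm:
  increments:
    - {"dx": -0.3,"dy": 0.5,"dz": 0.3}
    - {"dx": -1,"dy": 1,"dz": 0.4}
    - {"dx": -1,"dy": 1,"dz": 0.4}
    - {"dx": -1,"dy": 1,"dz": 0.4}
    - {"dx": -1,"dy": 1,"dz": 0.4}

```text
$.increments[0]: bad value
```

Emit:
jog_arm:
  increments:
    - {"dx": 0,"dy": 0.5}
    - {"dy": 1}
    - {"dy": 1}
    - {"dy": 1}
    - {"dy": 1}

```text
$.increments[0]: bad value
```

```bash
python3 - <<'E'
from h import *
f,D,K,E,d=cam('wrist'); cv2.imwrite('pics/w1.png',f); np.savez('w1.npz',f=f,D=D,K=K,E=E)
s=get_state();print(s['eef_pos'],s['tcp_rot'],s['contact_force'],s['time'])
E
```

```text
[6.74610805e-01 8.61166273e-05 2.55399407e-01] [ 7.07118256e-01  7.07094866e-01 -4.67830391e-04 -6.35033607e-04] [-0.07300388 -0.80701801 -0.48199052] 0.2
```

View pics/w1.png

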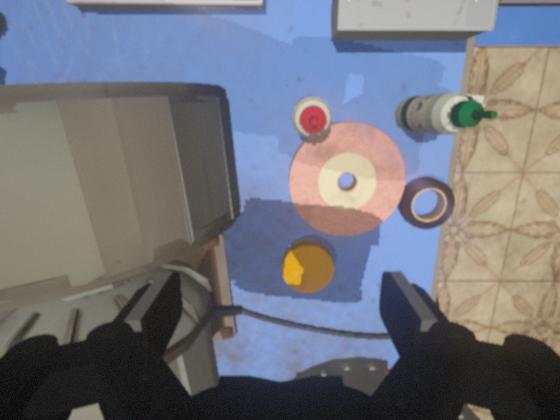

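The picture is unchanged because the rows were refused: every row needs all the fields.

Emit:
jog_arm:
  increments:
    - {"dx": 0,"dy": 0,"dz": 1,"ax": 0,"ay": 0,"az": 0,"gripper": 1}
    - {"dx": 0,"dy": 0,"dz": 1,"ax": 0,"ay": 0,"az": 0,"gripper": 1}
    - {"dx": 0,"dy": 0,"dz": 1,"ax": 0,"ay": 0,"az": 0,"gripper": 1}
    - {"dx": 0,"dy": 0,"dz": 1,"ax": 0,"ay": 0,"az": 0,"gripper": 1}

```text
time: 0.6
eef_pos: [0.6762, -0.0001, 0.3823]
tcp_rot: [0.707, 0.707, 0.003, 0.004]
contact_force: [-0.0, -0.7, 0.6]
opening: 0.995
finger_force: 0.0
```

Emit:
jog_arm:
  increments:
    - {"dx": -1,"dy": 1,"dz": 0.4,"ax": 0,"ay": 0,"az": 0,"gripper": 1}
    - {"dx": -1,"dy": 1,"dz": 0.4,"ax": 0,"ay": 0,"az": 0,"gripper": 1}
    - {"dx": -1,"dy": 1,"dz": 0.4,"ax": 0,"ay": 0,"az": 0,"gripper": 1}
    - {"dx": -1,"dy": 1,"dz": 0.4,"ax": 0,"ay": 0,"az": 0,"gripper": 1}
    - {"dx": -1,"dy": 1,"dz": 0.4,"ax": 0,"ay": 0,"az": 0,"gripper": 1}

```text
time: 1.1
eef_pos: [0.553, 0.1224, 0.4245]
tcp_rot: [0.706, 0.708, 0.0, -0.0]
contact_force: [0.4, 0.4, 0.2]
opening: 1.003
finger_force: 0.0
```

Emit:
jog_arm:
  increments:
    - {"dx": 0,"dy": 1,"dz": 0,"ax": 0,"ay": 0,"az": 0,"gripper": 1}
    - {"dx": 0,"dy": 1,"dz": 0,"ax": 0,"ay": 0,"az": 0,"gripper": 1}
    - {"dx": 0,"dy": 1,"dz": 0,"ax": 0,"ay": 0,"az": 0,"gripper": 1}
    - {"dx": 0,"dy": 1,"dz": 0,"ax": 0,"ay": 0,"az": 0,"gripper": 1}
    - {"dx": 0,"dy": 1,"dz": 0,"ax": 0,"ay": 0,"az": 0,"gripper": 1}

```text
time: 1.6
eef_pos: [0.5553, 0.2395, 0.4219]
tcp_rot: [0.707, 0.707, -0.002, -0.001]
contact_force: [-0.3, -0.5, -0.5]
opening: 0.998
finger_force: 0.0
```

```bash
python3 - <<'E'
from h import *
f,D,K,E,d=cam('wrist'); cv2.imwrite('pics/w1.png',f); np.savez('w1.npz',f=f,D=D,K=K,E=E)
s=get_state();print(s['eef_pos'],s['tcp_rot'],s['qpos'],s['contact_force'],s['time'])
E
```

```text
[0.55533764 0.23900524 0.42246285] [ 7.07433376e-01  7.06778544e-01 -1.38608883e-03 -4.31855313e-04] [ 2.39005219e-01  5.64994802e-02  1.54091748e+00 -7.01383008e-04
  1.54699338e+00  2.39948974e-01] [0.31729576 0.58943935 0.16935194] 1.65
```

View pics/w1.png

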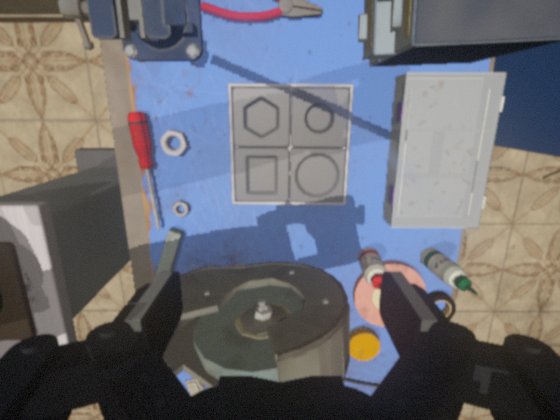

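The wrist view shows the tray at (229-352, 84-204). Its recesses are nut (260,117), bush (320,118), blade (260,175) and flange (317,174). The large nut is at (174,143) and the small nut at (180,209).

```bash
cat >> h.py <<'E'
def nonblue(f,sat=110):
    h=cv2.cvtColor(f,cv2.COLOR_BGR2HSV); return (~((h[...,0]>95)&(h[...,0]<135)&(h[...,1]>sat))).astype(np.uint8)*255
def comp(m,uv,area=(80,60000)):
    cs,_=cv2.findContours(m,cv2.RETR_EXTERNAL,cv2.CHAIN_APPROX_NONE)
    cs=[c for c in cs if area[0]<cv2.contourArea(c)<area[1]]
    return min(cs,key=lambda c:-cv2.pointPolygonTest(c,(float(uv[0]),float(uv[1])),True))
def outline(K,E,c,z): return plane(K,E,c.reshape(-1,2),z)[:,:2]
def rect(p):
    (c,s,a)=cv2.minAreaRect((p*1000).astype(np.float32)); return np.round(c,1),np.round(s,1),round(a,1)
E
python3 - <<'E'
from h import *
S=np.load('w1.npz'); f,K,E=S['f'],S['K'],S['E']
m=nonblue(f)
c=comp(m,(290,145)); print('tray',rect(outline(K,E,c,.021)))
for n,uv,z in [('large',(174,143),.018),('small',(180,209),.012)]:
    c=comp(m,uv); p=outline(K,E,c,z); print(n,rect(p),cv2.contourArea(c))
    mm=cv2.moments((cv2.convexHull((p*1e4).astype(np.float32)))); print(mm['m10']/mm['m00']/10,mm['m01']/mm['m00']/10)
g=cv2.cvtColor(f,cv2.COLOR_BGR2GRAY)
P=cloud(S['D'],K,E)
for n,uv in dict(nut=(260,117),bush=(320,118),blade=(260,175),flange=(317,174)).items():
    print(n,plane(K,E,uv,.021).round(4),'depthpt',P[uv[1],uv[0]].round(4))
for uv in [(229,84),(352,84),(347,204),(232,204),(290,146)]: print(uv,plane(K,E,uv,.021).round(4)[0],P[uv[1],uv[0]].round(3))
print('guardtop',P[300:330,200:330,2].max(),'cab',P[30,450],'box',P[150,450])
E
```

```text
Traceback (most recent call last):
  File "h.py", line 23, in comp
    return min(cs,key=lambda c:-cv2.pointPolygonTest(c,(float(uv[0]),float(uv[1])),True))
ValueError: min() iterable argument is empty
```

```bash
sed -i 's/RETR_EXTERNAL/RETR_LIST/; s/key=lambda c:-cv2.pointPolygonTest(c,(float(uv\[0\]),float(uv\[1\])),True))/key=lambda c:(cv2.pointPolygonTest(c,(float(uv[0]),float(uv[1])),False)<0,cv2.contourArea(c)))/' h.py
cat > m1.py <<'E'
from h import *
S=np.load('w1.npz'); f,K,E=S['f'],S['K'],S['E']
m=nonblue(f)
for n,uv,z in [('large',(174,135),.018),('large',(174,135),.018),('small',(180,203),.012),('tray',(291,130),.021)]:
    c=comp(m,uv); p=outline(K,E,c,z); print(n,rect(p),cv2.contourArea(c))
g=cv2.cvtColor(f,cv2.COLOR_BGR2GRAY)
P=cloud(S['D'],K,E)
for n,uv in dict(nut=(260,117),bush=(320,118),blade=(260,175),flange=(317,174)).items():
    print(n,plane(K,E,uv,.021).round(4),'depthpt',P[uv[1],uv[0]].round(4))
for uv in [(229,84),(352,84),(347,204),(232,204),(290,146)]: print(uv,plane(K,E,uv,.021).round(4)[0],P[uv[1],uv[0]].round(3))
print('guardtop',P[300:330,200:330,2].max(),'cab',P[30,450],'box',P[150,450])
E
python3 m1.py
```

```text
large (array([401.8, 110.2]), array([22.5, 18.5]), 67.6) 89.0
large (array([401.8, 110.2]), array([22.5, 18.5]), 67.6) 89.0
small (array([400. , 107.8]), array([22.8, 18.7]), 67.6) 89.0
tray (array([402.7, 111.3]), array([22.4, 18.4]), 67.6) 89.0
nut [[0.5243 0.3029 0.021 ]] depthpt [0.5238 0.3027 0.012 ]
bush [[0.6127 0.3014 0.021 ]] depthpt [0.6143 0.3011 0.0067]
blade [[0.5228 0.2165 0.021 ]] depthpt [0.5224 0.2154 0.0151]
flange [[0.6109 0.2181 0.021 ]] depthpt [0.6117 0.2166 0.0132]
(229, 84) [0.4807 0.3485 0.021 ] [0.48  0.349 0.019]
(352, 84) [0.6569 0.3484 0.021 ] [ 0.661  0.35  -0.002]
(347, 204) [0.6599 0.17   0.021 ] [ 0.664  0.164 -0.001]
(232, 204) [0.4775 0.1699 0.021 ] [0.474 0.164 0.   ]
(290, 146) [0.5688 0.2608 0.021 ] [0.569 0.259 0.001]
guardtop 0.5386085008152315 cab [0.7165603  0.38629531 0.17869423] box [0.79708133 0.25797637 0.04874323]
```

```bash
cat >> h.py <<'E'
def obj(f,D,K,E,uv,z,r=40,zmin=.007,sat=None):
    """outline (mm) at height z of thing near pixel uv: brighter/less saturated than the blue board"""
    u,v=uv; a=f[max(v-r,0):v+r,max(u-r,0):u+r].astype(int)
    m=((a[...,0]-a[...,2])<(35 if sat is None else sat)).astype(np.uint8)*255
    cs,_=cv2.findContours(m,cv2.RETR_EXTERNAL,cv2.CHAIN_APPROX_NONE)
    o=(max(u-r,0),max(v-r,0))
    c=min(cs,key=lambda c:np.linalg.norm(c.reshape(-1,2).mean(0)+o-np.array(uv))-.02*cv2.contourArea(c))
    c=c+np.array(o); p=outline(K,E,c,z)*1000
    h=cv2.convexHull(p.astype(np.float32)); M=cv2.moments(h)
    cen=np.array([M['m10'],M['m01']])/M['m00']
    ang=np.arange(0,180,2.); w=[np.ptp(h[:,0]@[np.cos(t),np.sin(t)]) for t in np.radians(ang)]
    i=int(np.argmin(w)); return dict(cen=cen.round(1),area=round(M['m00']),minw=round(w[i],1),minang=ang[i],maxw=round(max(w),1),maxang=ang[int(np.argmax(w))],w=np.round(w[::5],1))
E
python3 - <<'E'
from h import *
S=np.load('w1.npz'); a=[S[k] for k in 'fDKE']
print(obj(*a,(174,143),.018,r=28)); print(obj(*a,(180,209),.012,r=18))
E
```

```text
{'cen': array([392.9, 265.3]), 'area': 1215, 'minw': np.float64(37.2), 'minang': np.float64(90.0), 'maxw': np.float64(42.5), 'maxang': np.float64(168.0), 'w': array([42.2, 41. , 40.1, 40.9, 41.2, 41.2, 40.1, 38.6, 37.5, 37.2, 39. ,
       39.5, 39.1, 37.9, 38.6, 40.5, 42.1, 42.5])}
{'cen': array([392.8, 160.3]), 'area': 513, 'minw': np.float64(24.5), 'minang': np.float64(124.0), 'maxw': np.float64(27.1), 'maxang': np.float64(34.0), 'w': array([26.4, 26.9, 26.6, 27. , 26.9, 26.8, 25.8, 25.7, 25.9, 25.4, 25.7,
       25.3, 24.6, 24.7, 25.2, 25.4, 26.1, 26.1])}
```

Emit:
jog_arm:
  increments:
    - {"dx": -0.3,"dy": 0.2,"dz": -0.3,"ax": 0,"ay": 0,"az": 0.1,"gripper": 1}
    - {"dx": -0.6,"dy": 0.2,"dz": -0.6,"ax": 0,"ay": 0,"az": 0.2,"gripper": 1}
    - {"dx": -1,"dy": 0.22,"dz": -1,"ax": 0,"ay": 0,"az": 0.3,"gripper": 1}
    - {"dx": -1,"dy": 0.22,"dz": -1,"ax": 0,"ay": 0,"az": 0.4,"gripper": 1}
    - {"dx": -1,"dy": 0.22,"dz": -1,"ax": 0,"ay": 0,"az": 0.5,"gripper": 1}
    - {"dx": -1,"dy": 0.22,"dz": -1,"ax": 0,"ay": 0,"az": 0.6,"gripper": 1}
    - {"dx": -1,"dy": 0.22,"dz": -1,"ax": 0,"ay": 0,"az": 0.7,"gripper": 1}
    - {"dx": -1,"dy": 0.22,"dz": -1,"ax": 0,"ay": 0,"az": 0.8,"gripper": 1}
    - {"dx": -1,"dy": 0.22,"dz": -1,"ax": 0,"ay": 0,"az": 0.889,"gripper": 1}
    - {"dx": -1,"dy": 0.22,"dz": -1,"ax": 0,"ay": 0,"az": 0.889,"gripper": 1}

```text
time: 2.65
eef_pos: [0.4355, 0.2649, 0.3039]
tcp_rot: [0.086, 0.996, -0.0, -0.0]
contact_force: [0.2, -0.2, 0.1]
opening: 0.996
finger_force: 0.0
```

Emit:
jog_arm:
  increments:
    - {"dx": -0.35,"dy": 0,"dz": -0.4,"ax": 0,"ay": 0,"az": 0,"gripper": 0.3}
    - {"dx": -0.35,"dy": 0,"dz": -0.8,"ax": 0,"ay": 0,"az": 0,"gripper": 0.3}
    - {"dx": -0.35,"dy": 0,"dz": -0.8,"ax": 0,"ay": 0,"az": 0,"gripper": 0.3}
    - {"dx": -0.35,"dy": 0,"dz": -0.8,"ax": 0,"ay": 0,"az": 0,"gripper": 0.3}
    - {"dx": -0.35,"dy": 0,"dz": -0.8,"ax": 0,"ay": 0,"az": 0,"gripper": 0.3}

```text
time: 3.15
eef_pos: [0.395, 0.2664, 0.2106]
tcp_rot: [0.088, 0.996, 0.001, 0.002]
contact_force: [0.5, -0.2, 0.1]
opening: 0.651
finger_force: 0.0
```

```bash
cat > look.py <<'E'
from h import *
import sys
n=sys.argv[1]
f,D,K,E,d=cam('wrist'); cv2.imwrite(f'pics/{n}.png',f); np.savez(f'{n}.npz',f=f,D=D,K=K,E=E)
s=get_state();q=R.from_quat(s['tcp_rot']).as_matrix()
print('tcp',s['eef_pos'].round(4),'fingerdir deg',np.degrees(np.arctan2(q[1,1],q[0,1])).round(1),'F',s['contact_force'].round(1),'open',round(s['opening'],3),'t',s['time'],'q',s['qpos'].round(2))
E
python3 look.py w2
```

```text
tcp [0.3953 0.2667 0.2113] fingerdir deg 80.0 F [ 0.9 -0.2 -0.3] open 0.65 t 3.2 q [ 0.38 -0.12  2.1  -0.    1.16 -1.02]
```

View pics/w2.png

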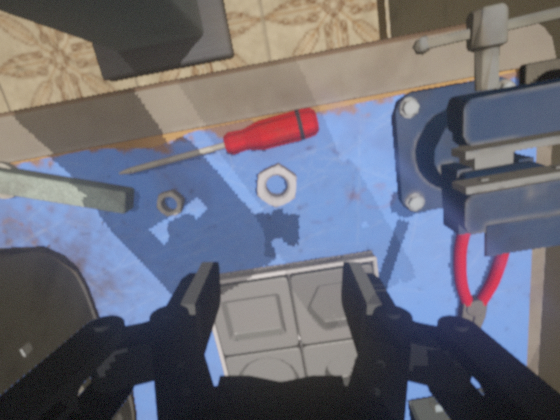

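The nut is at (276,186) between the open fingers, whose tips are at (210,265) and (352,265); the screwdriver lies clear of the finger line.

```bash
python3 - <<'E'
from h import *
S=np.load('w2.npz'); a=[S[k] for k in 'fDKE']
print(obj(*a,(276,186),.018,r=30))
P=cloud(S['D'],S['K'],S['E']); 
for sl in (np.s_[255:330,180:225],np.s_[255:330,340:385]):
    q=P[sl][(S['D'][sl]>0)&(S['D'][sl]<.25)]; print(q[np.argsort(q[:,2])[:3]].round(4), np.median(q,0).round(3))
E
```

```text
{'cen': array([389.4, 264.6]), 'area': 1155, 'minw': np.float64(36.1), 'minang': np.float64(78.0), 'maxw': np.float64(41.1), 'maxang': np.float64(164.0), 'w': array([40.3, 38.5, 37.8, 38.9, 39.8, 40. , 39. , 37.1, 36.5, 38.9, 40.1,
       40.3, 39.4, 37.9, 38.2, 39.9, 41. , 40.9])}
[[0.3866 0.2401 0.1879]
 [0.3951 0.2386 0.1879]
 [0.3958 0.2385 0.1885]] [0.381 0.239 0.214]
[[0.397  0.295  0.1887]
 [0.4055 0.2935 0.1888]
 [0.3964 0.295  0.189 ]] [0.392 0.297 0.214]
```

Emit:
jog_arm:
  increments:
    - {"dx": -0.03,"dy": -0.01,"dz": -0.4,"ax": 0,"ay": 0,"az": 0,"gripper": 0.3}
    - {"dx": -0.03,"dy": -0.01,"dz": -0.8,"ax": 0,"ay": 0,"az": 0,"gripper": 0.3}
    - {"dx": -0.03,"dy": -0.01,"dz": -1,"ax": 0,"ay": 0,"az": 0,"gripper": 0.3}
    - {"dx": -0.03,"dy": -0.01,"dz": -1,"ax": 0,"ay": 0,"az": 0,"gripper": 0.3}

```text
time: 3.6
eef_pos: [0.3887, 0.2646, 0.0866]
tcp_rot: [0.087, 0.996, -0.001, -0.002]
contact_force: [-0.7, 0.4, -0.3]
opening: 0.649
finger_force: 0.0
```

Emit:
jog_arm:
  increments:
    - {"dx": 0,"dy": 0,"dz": -0.25,"ax": 0,"ay": 0,"az": 0,"gripper": 0.3}
    - {"dx": 0,"dy": 0,"dz": -0.4,"ax": 0,"ay": 0,"az": 0,"gripper": 0.3}
    - {"dx": 0,"dy": 0,"dz": -0.47,"ax": 0,"ay": 0,"az": 0,"gripper": 0.3}
    - {"dx": 0,"dy": 0,"dz": -0.47,"ax": 0,"ay": 0,"az": 0,"gripper": 0.3}
    - {"dx": 0,"dy": 0,"dz": -0.47,"ax": 0,"ay": 0,"az": 0,"gripper": 0.3}

```text
time: 4.1
eef_pos: [0.3912, 0.2659, 0.0339]
tcp_rot: [0.087, 0.996, 0.001, 0.002]
contact_force: [0.0, -0.9, -0.2]
opening: 0.653
finger_force: 0.0
```

Emit:
jog_arm:
  increments:
    - {"dx": 0,"dy": 0,"dz": 0,"ax": 0,"ay": 0,"az": 0,"gripper": -1}
    - {"dx": 0,"dy": 0,"dz": 0,"ax": 0,"ay": 0,"az": 0,"gripper": -1}
    - {"dx": 0,"dy": 0,"dz": 0,"ax": 0,"ay": 0,"az": 0,"gripper": -1}
    - {"dx": 0,"dy": 0,"dz": 0,"ax": 0,"ay": 0,"az": 0,"gripper": -1}
    - {"dx": 0,"dy": 0,"dz": 0,"ax": 0,"ay": 0,"az": 0,"gripper": -1}
    - {"dx": 0,"dy": 0,"dz": 0,"ax": 0,"ay": 0,"az": 0,"gripper": -1}
  force: 60

```text
time: 4.7
eef_pos: [0.3908, 0.2657, 0.0339]
tcp_rot: [0.087, 0.996, 0.001, 0.001]
contact_force: [-0.7, -0.6, 5.6]
opening: 0.396
finger_force: 60.2
```

Emit:
jog_arm:
  increments:
    - {"dx": 0,"dy": 0,"dz": 0.25,"ax": 0,"ay": 0,"az": 0,"gripper": -1}
    - {"dx": 0,"dy": 0,"dz": 0.6,"ax": 0,"ay": 0,"az": 0,"gripper": -1}
    - {"dx": 0,"dy": 0,"dz": 1,"ax": 0,"ay": 0,"az": 0,"gripper": -1}
    - {"dx": 0.3,"dy": 0.1,"dz": 1,"ax": 0,"ay": 0,"az": 0,"gripper": -1}
    - {"dx": 0.7,"dy": 0.3,"dz": 1,"ax": 0,"ay": 0,"az": 0,"gripper": -1}
    - {"dx": 1,"dy": 0.31,"dz": 1,"ax": 0,"ay": 0,"az": 0,"gripper": -1}
    - {"dx": 1,"dy": 0.31,"dz": 1,"ax": 0,"ay": 0,"az": 0,"gripper": -1}

```text
time: 5.4
eef_pos: [0.5137, 0.3027, 0.153]
tcp_rot: [0.088, 0.996, 0.001, 0.002]
contact_force: [-0.3, 0.9, -2.5]
opening: 0.399
finger_force: 60.7
```

```bash
python3 - <<'E'
from h import *
S=np.load('w1.npz'); f,D,K,E=[S[k] for k in 'fDKE']
g=cv2.cvtColor(f,cv2.COLOR_BGR2GRAY)
a=f[75:215,220:360].astype(int); m=((a[...,0]-a[...,2])<40).astype(np.uint8)*255
m=cv2.morphologyEx(m,cv2.MORPH_CLOSE,np.ones((9,9))); m=cv2.morphologyEx(m,cv2.MORPH_OPEN,np.ones((15,15)))
c=max(cv2.findContours(m,0,1)[0],key=cv2.contourArea)+np.array([220,75])
print(rect(outline(K,E,c,.021)))
# recesses from depth: pixels clearly below the top face, per quadrant
P=cloud(D,K,E)
sub=P[85:203,230:350].reshape(-1,3)
for n,x,y in [('nut',.526,.303),('bush',.612,.303),('blade',.526,.217),('flange',.612,.217)]:
    q=sub[(abs(sub[:,0]-x)<.038)&(abs(sub[:,1]-y)<.038)&(sub[:,2]<.0165)]
    print(n,len(q),((q[:,:2].max(0)+q[:,:2].min(0))/2).round(4),q.mean(0).round(4),np.ptp(q[:,:2],0).round(4))
E
```

```text
(array([568. , 259.1]), array([181.6, 181.2]), 89.6)
nut 968 [0.5253 0.3024] [0.5253 0.3019 0.0127] [0.0481 0.0545]
bush 638 [0.6118 0.301 ] [0.6123 0.3011 0.0079] [0.0417 0.0403]
blade 973 [0.5245 0.2158] [0.5247 0.2159 0.0144] [0.0462 0.0557]
flange 1291 [0.6108 0.2141] [0.6111 0.215  0.0144] [0.0643 0.0652]
```

Emit:
jog_arm:
  increments:
    - {"dx": 0.12,"dy": 0,"dz": -0.25,"ax": 0,"ay": 0,"az": 0,"gripper": -1}
    - {"dx": 0.12,"dy": 0,"dz": -0.5,"ax": 0,"ay": 0,"az": 0,"gripper": -1}
    - {"dx": 0.12,"dy": 0,"dz": -0.65,"ax": 0,"ay": 0,"az": 0,"gripper": -1}
    - {"dx": 0.12,"dy": 0,"dz": -0.75,"ax": 0,"ay": 0,"az": 0,"gripper": -1}
    - {"dx": 0.12,"dy": 0,"dz": -0.82,"ax": 0,"ay": 0,"az": 0,"gripper": -1}
    - {"dx": 0.12,"dy": 0,"dz": -0.88,"ax": 0,"ay": 0,"az": 0,"gripper": -1}
    - {"dx": 0.12,"dy": 0,"dz": -0.88,"ax": 0,"ay": 0,"az": 0,"gripper": -1}
    - {"dx": 0.12,"dy": 0,"dz": -0.88,"ax": 0,"ay": 0,"az": 0,"gripper": -1}

```text
time: 6.2
eef_pos: [0.5244, 0.3028, 0.0473]
tcp_rot: [0.087, 0.996, 0.0, 0.001]
contact_force: [0.3, 0.1, -1.7]
opening: 0.401
finger_force: 60.7
```

Emit:
jog_arm:
  increments:
    - {"dx": 0,"dy": 0,"dz": 0,"ax": 0,"ay": 0,"az": 0,"gripper": 0.3}
    - {"dx": 0,"dy": 0,"dz": 0,"ax": 0,"ay": 0,"az": 0,"gripper": 0.3}
    - {"dx": 0,"dy": 0,"dz": 0,"ax": 0,"ay": 0,"az": 0,"gripper": 0.3}
    - {"dx": 0,"dy": 0,"dz": 0,"ax": 0,"ay": 0,"az": 0,"gripper": 0.3}
    - {"dx": 0,"dy": 0,"dz": 0.4,"ax": 0,"ay": 0,"az": 0,"gripper": 0.3}
    - {"dx": 0,"dy": 0,"dz": 0.8,"ax": 0,"ay": 0,"az": 0,"gripper": 0.3}
    - {"dx": 0,"dy": 0,"dz": 1,"ax": 0,"ay": 0,"az": 0,"gripper": 0.3}
    - {"dx": 0,"dy": 0,"dz": 1,"ax": 0,"ay": 0,"az": 0,"gripper": 0.3}

```text
time: 7.0
eef_pos: [0.5267, 0.3036, 0.1723]
tcp_rot: [0.087, 0.996, 0.002, 0.005]
contact_force: [0.9, -0.7, 0.2]
opening: 0.654
finger_force: 0.0
```

Emit:
jog_arm:
  increments:
    - {"dx": 0,"dy": 0,"dz": 0.4,"ax": 0,"ay": 0,"az": -0.09,"gripper": 1}
    - {"dx": 0,"dy": 0,"dz": 0.8,"ax": 0,"ay": 0,"az": -0.18,"gripper": 1}
    - {"dx": 0,"dy": 0,"dz": 1,"ax": 0,"ay": 0,"az": -0.27,"gripper": 1}
    - {"dx": 0,"dy": 0,"dz": 1,"ax": 0,"ay": 0,"az": -0.36,"gripper": 1}
    - {"dx": 0,"dy": 0,"dz": 1,"ax": 0,"ay": 0,"az": -0.45,"gripper": 1}
    - {"dx": 0,"dy": 0,"dz": 1,"ax": 0,"ay": 0,"az": -0.54,"gripper": 1}
    - {"dx": 0,"dy": 0,"dz": 1,"ax": 0,"ay": 0,"az": -0.63,"gripper": 1}
    - {"dx": 0,"dy": 0,"dz": 1,"ax": 0,"ay": 0,"az": -0.72,"gripper": 1}
    - {"dx": 0,"dy": 0,"dz": 1,"ax": 0,"ay": 0,"az": -0.81,"gripper": 1}
    - {"dx": 0,"dy": 0,"dz": 1,"ax": 0,"ay": 0,"az": -0.889,"gripper": 1}

```text
time: 8.0
eef_pos: [0.5232, 0.3022, 0.2843]
tcp_rot: [0.709, 0.705, -0.001, -0.001]
contact_force: [-0.5, -0.3, -0.3]
opening: 1.002
finger_force: 0.0
```

Emit:
jog_arm:
  increments:
    - {"dx": 0,"dy": -0.3,"dz": 1,"ax": 0,"ay": 0,"az": 0,"gripper": 1}
    - {"dx": 0,"dy": -0.5,"dz": 1,"ax": 0,"ay": 0,"az": 0,"gripper": 1}
    - {"dx": 0,"dy": -1,"dz": 1,"ax": 0,"ay": 0,"az": 0,"gripper": 1}
    - {"dx": 0,"dy": -1,"dz": 1,"ax": 0,"ay": 0,"az": 0,"gripper": 1}

```text
time: 8.4
eef_pos: [0.524, 0.1808, 0.4076]
tcp_rot: [0.707, 0.707, 0.0, 0.001]
contact_force: [-0.1, 0.1, 0.0]
opening: 0.998
finger_force: 0.0
```

```bash
python3 look.py w3
```

```text
tcp [0.5246 0.1773 0.4092] fingerdir deg -0.2 F [ 1.9 -1.5  1.3] open 0.997 t 8.45 q [ 0.14 -0.06  1.68 -0.    1.52  0.15]
```

View pics/w3.png

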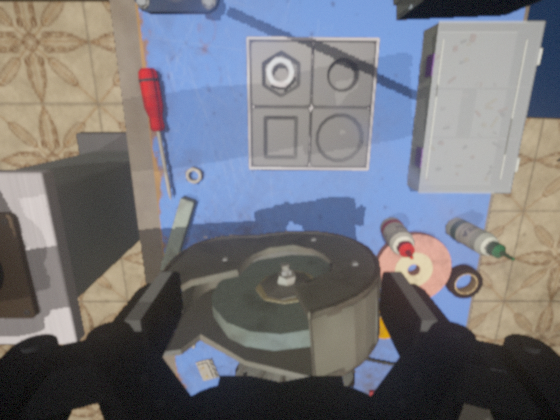

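The nut sits in its recess at (281,72); the small nut at (195,175) is undisturbed. Crossing to the right side next.

Emit:
jog_arm:
  increments:
    - {"dx": 0,"dy": -0.4,"dz": 0,"ax": 0,"ay": 0,"az": 0,"gripper": 1}
    - {"dx": 0,"dy": -0.8,"dz": 0,"ax": 0,"ay": 0,"az": 0,"gripper": 1}
    - {"dx": 0,"dy": -1,"dz": 0,"ax": 0,"ay": 0,"az": 0,"gripper": 1}

```text
time: 8.75
eef_pos: [0.5234, 0.0598, 0.4044]
tcp_rot: [0.708, 0.706, -0.001, -0.001]
contact_force: [0.5, 0.8, -0.0]
opening: 1.003
finger_force: 0.0
```

Emit:
jog_arm:
  increments:
    - {"dx": 0,"dy": -0.4,"dz": 0,"ax": 0,"ay": 0,"az": 0,"gripper": 1}
    - {"dx": 0,"dy": -0.8,"dz": 0,"ax": 0,"ay": 0,"az": 0,"gripper": 1}
    - {"dx": 0,"dy": -1,"dz": 0,"ax": 0,"ay": 0,"az": 0,"gripper": 1}

```text
time: 9.05
eef_pos: [0.5233, -0.0604, 0.4042]
tcp_rot: [0.708, 0.706, -0.001, -0.001]
contact_force: [0.5, 0.6, 0.2]
opening: 0.999
finger_force: 0.0
```

Emit:
jog_arm:
  increments:
    - {"dx": 0,"dy": -0.4,"dz": 0,"ax": 0,"ay": 0,"az": 0,"gripper": 1}
    - {"dx": 0,"dy": -0.8,"dz": 0,"ax": 0,"ay": 0,"az": 0,"gripper": 1}
    - {"dx": 0,"dy": -1,"dz": 0,"ax": 0,"ay": 0,"az": 0,"gripper": 1}

```text
time: 9.35
eef_pos: [0.5233, -0.1806, 0.404]
tcp_rot: [0.708, 0.706, -0.001, -0.001]
contact_force: [0.4, -0.4, -0.7]
opening: 0.999
finger_force: 0.0
```

Emit:
jog_arm:
  increments:
    - {"dx": -0.2,"dy": -0.4,"dz": 0,"ax": 0,"ay": 0,"az": 0,"gripper": 1}
    - {"dx": -0.3,"dy": -0.8,"dz": 0,"ax": 0,"ay": 0,"az": 0,"gripper": 1}
    - {"dx": -0.3,"dy": -1,"dz": 0,"ax": 0,"ay": 0,"az": 0,"gripper": 1}

```text
time: 9.65
eef_pos: [0.4862, -0.3003, 0.4042]
tcp_rot: [0.708, 0.706, -0.001, -0.001]
contact_force: [0.8, -0.4, 0.9]
opening: 1.002
finger_force: 0.0
```

Emit:
jog_arm:
  increments:
    - {"dx": -0.2,"dy": -0.4,"dz": 0,"ax": 0,"ay": 0,"az": 0,"gripper": 1}
    - {"dx": -0.3,"dy": -0.8,"dz": 0,"ax": 0,"ay": 0,"az": 0,"gripper": 1}
    - {"dx": -0.3,"dy": -1,"dz": 0,"ax": 0,"ay": 0,"az": 0,"gripper": 1}
    - {"dx": -0.3,"dy": -1,"dz": 0,"ax": 0,"ay": 0,"az": 0,"gripper": 1}

```text
time: 10.05
eef_pos: [0.4505, -0.4206, 0.403]
tcp_rot: [0.709, 0.706, -0.0, -0.002]
contact_force: [-0.2, 0.7, -1.0]
opening: 1.001
finger_force: 0.0
```

```bash
python3 look.py w4
```

```text
tcp [ 0.4511 -0.4187  0.4036] fingerdir deg -0.1 F [ 0.7 -0.8 -0.1] open 1.004 t 10.1 q [-0.91  0.09  1.54  0.    1.52 -0.91]
```

View pics/w4.png

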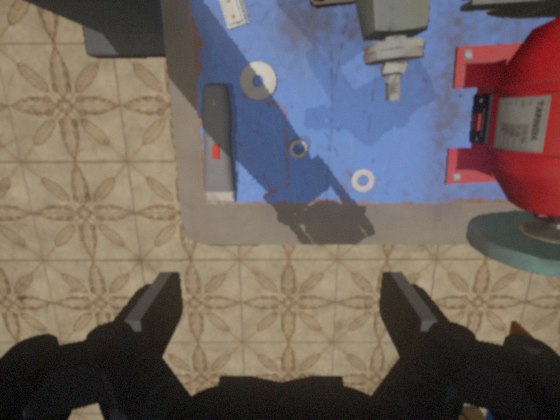

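The view shows the blade at (232,10), flange (258,81), bush (298,149) and washer (362,180), with the clipper at (218,145).

```bash
python3 - <<'E'
from h import *
S=np.load('w4.npz'); a=[S[k] for k in 'fDKE']
for n,uv,z,r in [('flange',(258,81),.008,24),('bush',(298,149),.030,14),('washer',(362,180),.004,16),('blade',(232,12),.005,18)]:
    try:
        for s in (35,50): print(n,{k:v for k,v in obj(*a,uv,z,r=r,sat=s).items() if k!='w'})
    except Exception as e: print(n,e)
P=cloud(*[S[k] for k in 'DKE'])
for n,uv in dict(clip=(218,145),clipTop=(216,100),spindle=(392,80),flange=(248,81),bush=(290,149)).items(): print(n,P[uv[1],uv[0]].round(3))
S=np.load('scene0.npz'); a=[S[k] for k in 'fDKE']
print('scene flange',obj(*a,(303,293),.008,r=16)); print('bush', plane(a[2],a[3],(351,305),.03))
E
```

```text
flange {'cen': array([ 420.5, -309.4]), 'area': 2596, 'minw': np.float64(52.9), 'minang': np.float64(8.0), 'maxw': np.float64(70.8), 'maxang': np.float64(138.0)}
flange {'cen': array([ 420. , -309.5]), 'area': 2801, 'minw': np.float64(55.6), 'minang': np.float64(78.0), 'maxw': np.float64(73.6), 'maxang': np.float64(138.0)}
bush {'cen': array([ 469.4, -398.3]), 'area': 960, 'minw': np.float64(32.9), 'minang': np.float64(2.0), 'maxw': np.float64(40.3), 'maxang': np.float64(132.0)}
bush {'cen': array([ 469.6, -398.6]), 'area': 1033, 'minw': np.float64(34.4), 'minang': np.float64(0.0), 'maxw': np.float64(42.4), 'maxang': np.float64(132.0)}
washer {'cen': array([ 576.5, -449.9]), 'area': 1000, 'minw': np.float64(34.6), 'minang': np.float64(90.0), 'maxw': np.float64(37.4), 'maxang': np.float64(166.0)}
washer {'cen': array([ 575.5, -449.5]), 'area': 1146, 'minw': np.float64(37.2), 'minang': np.float64(30.0), 'maxw': np.float64(43.1), 'maxang': np.float64(150.0)}
blade {'cen': array([ 388.4, -220. ]), 'area': 1055, 'minw': np.float64(33.5), 'minang': np.float64(16.0), 'maxw': np.float64(47.4), 'maxang': np.float64(146.0)}
blade {'cen': array([ 388.3, -220.2]), 'area': 1108, 'minw': np.float64(34.6), 'minang': np.float64(18.0), 'maxw': np.float64(48.5), 'maxang': np.float64(146.0)}
clip [ 0.362 -0.392  0.036]
clipTop [ 0.362 -0.332  0.032]
spindle [ 0.562 -0.318  0.158]
flange [ 0.404 -0.306  0.008]
bush [ 0.464 -0.399  0.03 ]
scene flange {'cen': array([ 415.8, -307.4]), 'area': 2257, 'minw': np.float64(49.1), 'minang': np.float64(150.0), 'maxw': np.float64(58.2), 'maxang': np.float64(52.0), 'w': array([53.2, 53.2, 54.8, 56.2, 57.6, 58.2, 57.6, 56.1, 55.8, 55.7, 55.5,
       54.8, 53.3, 52.6, 51.5, 49.1, 51.2, 52.1])}
bush [[ 0.47580798 -0.39447673  0.03      ]]
```

```bash
python3 - <<'E'
from h import *
S=np.load('w4.npz'); P=cloud(*[S[k] for k in 'DKE']); W=P.reshape(-1,3)
def dep(x,y,r,z0,z1):
    q=W[(np.hypot(W[:,0]-x,W[:,1]-y)<r)&(W[:,2]>z0)&(W[:,2]<z1)]; print(len(q),((q.max(0)+q.min(0))/2)[:2].round(4),np.ptp(q[:,:2],0).round(4),q.mean(0).round(4))
dep(.47,-.398,.025,.025,.036); dep(.42,-.308,.034,.005,.012); dep(.388,-.22,.03,.005,.012); dep(.388,-.22,.03,.0018,.012)
E
```

```text
187 [ 0.4752 -0.3993] [0.0259 0.0258] [ 0.4747 -0.399   0.0294]
1019 [ 0.4185 -0.3059] [0.0513 0.0516] [ 0.4183 -0.3058  0.0079]
289 [ 0.3845 -0.2191] [0.0261 0.0291] [ 0.3845 -0.218   0.0064]
539 [ 0.3855 -0.2205] [0.045 0.034] [ 0.3868 -0.2194  0.0049]
```

Emit:
jog_arm:
  increments:
    - {"dx": 0.2,"dy": 0.16,"dz": -0.4,"ax": 0,"ay": 0,"az": 0,"gripper": 0.3}
    - {"dx": 0.2,"dy": 0.16,"dz": -0.8,"ax": 0,"ay": 0,"az": 0,"gripper": 0.3}
    - {"dx": 0.2,"dy": 0.16,"dz": -1,"ax": 0,"ay": 0,"az": 0,"gripper": 0.3}
    - {"dx": 0.2,"dy": 0.16,"dz": -1,"ax": 0,"ay": 0,"az": 0,"gripper": 0.3}

```text
time: 10.5
eef_pos: [0.4745, -0.3944, 0.2791]
tcp_rot: [0.706, 0.708, 0.001, -0.007]
contact_force: [-0.3, -0.1, -0.9]
opening: 0.649
finger_force: 0.0
```

Emit:
jog_arm:
  increments:
    - {"dx": 0,"dy": 0,"dz": -0.4,"ax": 0,"ay": 0,"az": 0,"gripper": 0.3}
    - {"dx": 0,"dy": 0,"dz": -0.8,"ax": 0,"ay": 0,"az": 0,"gripper": 0.3}
    - {"dx": 0,"dy": 0,"dz": -1,"ax": 0,"ay": 0,"az": 0,"gripper": 0.3}
    - {"dx": 0,"dy": 0,"dz": -1,"ax": 0,"ay": 0,"az": 0,"gripper": 0.3}
    - {"dx": 0,"dy": 0,"dz": -1,"ax": 0,"ay": 0,"az": 0,"gripper": 0.3}

```text
time: 11.0
eef_pos: [0.4769, -0.3988, 0.1686]
tcp_rot: [0.707, 0.707, -0.0, 0.001]
contact_force: [-0.2, -0.7, 0.7]
opening: 0.653
finger_force: 0.0
```

```bash
cat >> h.py <<'E'
def dep(W,x,y,r,z0,z1):
    q=W[(np.hypot(W[:,0]-x,W[:,1]-y)<r)&(W[:,2]>z0)&(W[:,2]<z1)]
    print(len(q),'mid',((q.max(0)+q.min(0))/2)[:2].round(4),'ext',np.ptp(q[:,:2],0).round(4),'mean',q.mean(0).round(4)); return q
E
python3 look.py w5; python3 - <<'E'
from h import *
S=np.load('w5.npz'); W=cloud(*[S[k] for k in 'DKE']).reshape(-1,3)
dep(W,.475,-.399,.025,.025,.036)
E
```

```text
tcp [ 0.4773 -0.3995  0.1698] fingerdir deg 0.0 F [-0.2  0.   0.3] open 0.648 t 11.05 q [-0.86  0.25  1.78  0.    1.1  -0.86]
620 mid [ 0.4751 -0.399 ] ext [0.0262 0.0267] mean [ 0.4748 -0.3986  0.0289]
```

Emit:
jog_arm:
  increments:
    - {"dx": -0.015,"dy": 0,"dz": -0.4,"ax": 0,"ay": 0,"az": 0,"gripper": 0.3}
    - {"dx": -0.015,"dy": 0,"dz": -0.7,"ax": 0,"ay": 0,"az": 0,"gripper": 0.3}
    - {"dx": -0.015,"dy": 0,"dz": -0.9,"ax": 0,"ay": 0,"az": 0,"gripper": 0.3}
    - {"dx": -0.015,"dy": 0,"dz": -1,"ax": 0,"ay": 0,"az": 0,"gripper": 0.3}
    - {"dx": -0.015,"dy": 0,"dz": -1,"ax": 0,"ay": 0,"az": 0,"gripper": 0.3}

```text
time: 11.55
eef_pos: [0.4744, -0.3988, 0.0469]
tcp_rot: [0.707, 0.707, -0.0, 0.0]
contact_force: [0.4, -0.6, 0.7]
opening: 0.65
finger_force: 0.0
```

Emit:
jog_arm:
  increments:
    - {"dx": 0,"dy": 0,"dz": -0.06,"ax": 0,"ay": 0,"az": 0,"gripper": 0.3}
    - {"dx": 0,"dy": 0,"dz": -0.06,"ax": 0,"ay": 0,"az": 0,"gripper": 0.3}
    - {"dx": 0,"dy": 0,"dz": -0.06,"ax": 0,"ay": 0,"az": 0,"gripper": -1}
    - {"dx": 0,"dy": 0,"dz": -0.06,"ax": 0,"ay": 0,"az": 0,"gripper": -1}
    - {"dx": 0,"dy": 0,"dz": -0.06,"ax": 0,"ay": 0,"az": 0,"gripper": -1}
    - {"dx": 0,"dy": 0,"dz": -0.06,"ax": 0,"ay": 0,"az": 0,"gripper": -1}
    - {"dx": 0,"dy": 0,"dz": -0.06,"ax": 0,"ay": 0,"az": 0,"gripper": -1}
    - {"dx": 0,"dy": 0,"dz": -0.06,"ax": 0,"ay": 0,"az": 0,"gripper": -1}

```text
time: 12.35
eef_pos: [0.4747, -0.3991, 0.0405]
tcp_rot: [0.707, 0.707, -0.0, 0.001]
contact_force: [0.2, 0.7, 5.6]
opening: 0.287
finger_force: 59.5
```

Emit:
jog_arm:
  increments:
    - {"dx": 0,"dy": 0,"dz": 0.2,"ax": 0,"ay": 0,"az": 0,"gripper": -1}
    - {"dx": 0,"dy": 0,"dz": 0.6,"ax": 0,"ay": 0,"az": 0,"gripper": -1}
    - {"dx": 0,"dy": 0,"dz": 1,"ax": 0,"ay": 0,"az": 0,"gripper": -1}

```text
time: 12.65
eef_pos: [0.4729, -0.3972, 0.1582]
tcp_rot: [0.707, 0.707, 0.0, -0.002]
contact_force: [0.8, -0.6, -0.4]
opening: 0.286
finger_force: 59.2
```

Emit:
jog_arm:
  increments:
    - {"dx": 0,"dy": 0,"dz": 0.4,"ax": 0,"ay": 0,"az": 0,"gripper": -1}
    - {"dx": 0,"dy": 0,"dz": 0.8,"ax": 0,"ay": 0,"az": 0,"gripper": -1}
    - {"dx": 0,"dy": 0,"dz": 1,"ax": 0,"ay": 0,"az": 0,"gripper": -1}

```text
time: 12.95
eef_pos: [0.4748, -0.3992, 0.2844]
tcp_rot: [0.707, 0.707, -0.0, 0.003]
contact_force: [0.7, -0.2, -0.5]
opening: 0.284
finger_force: 59.2
```

Emit:
jog_arm:
  increments:
    - {"dx": 0,"dy": 0,"dz": 0.4,"ax": 0,"ay": 0,"az": 0,"gripper": -1}
    - {"dx": 0,"dy": 0,"dz": 0.8,"ax": 0,"ay": 0,"az": 0,"gripper": -1}
    - {"dx": 0,"dy": 0,"dz": 1,"ax": 0,"ay": 0,"az": 0,"gripper": -1}
    - {"dx": 0,"dy": 0,"dz": 1,"ax": 0,"ay": 0,"az": 0,"gripper": -1}

```text
time: 13.35
eef_pos: [0.4747, -0.3992, 0.4046]
tcp_rot: [0.707, 0.707, -0.0, 0.005]
contact_force: [0.9, 0.2, -0.7]
opening: 0.281
finger_force: 59.2
```

Emit:
jog_arm:
  increments:
    - {"dx": 0.2,"dy": 0.3,"dz": 0,"ax": 0,"ay": 0,"az": 0,"gripper": -1}
    - {"dx": 0.4,"dy": 0.7,"dz": 0,"ax": 0,"ay": 0,"az": 0,"gripper": -1}
    - {"dx": 0.4,"dy": 1,"dz": 0,"ax": 0,"ay": 0,"az": 0,"gripper": -1}

```text
time: 13.65
eef_pos: [0.5227, -0.2764, 0.395]
tcp_rot: [0.707, 0.707, 0.0, -0.003]
contact_force: [0.5, 0.0, -0.1]
opening: 0.287
finger_force: 59.2
```

Emit:
jog_arm:
  increments:
    - {"dx": 0,"dy": 0.4,"dz": 0,"ax": 0,"ay": 0,"az": 0,"gripper": -1}
    - {"dx": 0,"dy": 0.8,"dz": 0,"ax": 0,"ay": 0,"az": 0,"gripper": -1}
    - {"dx": 0,"dy": 1,"dz": 0,"ax": 0,"ay": 0,"az": 0,"gripper": -1}

```text
time: 13.95
eef_pos: [0.5212, -0.1547, 0.396]
tcp_rot: [0.706, 0.708, -0.0, -0.003]
contact_force: [0.6, -0.1, -0.1]
opening: 0.283
finger_force: 59.2
```

Emit:
jog_arm:
  increments:
    - {"dx": 0,"dy": 0.4,"dz": 0,"ax": 0,"ay": 0,"az": 0,"gripper": -1}
    - {"dx": 0,"dy": 0.8,"dz": 0,"ax": 0,"ay": 0,"az": 0,"gripper": -1}
    - {"dx": 0,"dy": 1,"dz": 0,"ax": 0,"ay": 0,"az": 0,"gripper": -1}

```text
time: 14.25
eef_pos: [0.5209, -0.0351, 0.3961]
tcp_rot: [0.706, 0.708, -0.001, -0.002]
contact_force: [-0.9, -0.4, -0.4]
opening: 0.284
finger_force: 59.2
```

Emit:
jog_arm:
  increments:
    - {"dx": 0,"dy": 0.4,"dz": 0,"ax": 0,"ay": 0,"az": 0,"gripper": -1}
    - {"dx": 0,"dy": 0.8,"dz": 0,"ax": 0,"ay": 0,"az": 0,"gripper": -1}
    - {"dx": 0,"dy": 1,"dz": 0,"ax": 0,"ay": 0,"az": 0,"gripper": -1}

```text
time: 14.55
eef_pos: [0.5208, 0.0848, 0.396]
tcp_rot: [0.706, 0.708, -0.001, -0.002]
contact_force: [0.1, -0.7, -0.7]
opening: 0.288
finger_force: 59.2
```

Emit:
jog_arm:
  increments:
    - {"dx": 0.2,"dy": 0.4,"dz": 0,"ax": 0,"ay": 0,"az": 0,"gripper": -1}
    - {"dx": 0.4,"dy": 0.8,"dz": 0,"ax": 0,"ay": 0,"az": 0,"gripper": -1}
    - {"dx": 0.4,"dy": 1,"dz": 0,"ax": 0,"ay": 0,"az": 0,"gripper": -1}

```text
time: 14.85
eef_pos: [0.5703, 0.2041, 0.3948]
tcp_rot: [0.707, 0.708, -0.002, -0.002]
contact_force: [0.7, -0.6, -1.4]
opening: 0.287
finger_force: 59.3
```

Emit:
jog_arm:
  increments:
    - {"dx": 0.2,"dy": 0.4,"dz": 0,"ax": 0,"ay": 0,"az": 0,"gripper": -1}
    - {"dx": 0.35,"dy": 0.83,"dz": 0,"ax": 0,"ay": 0,"az": 0,"gripper": -1}
    - {"dx": 0.35,"dy": 0.83,"dz": 0,"ax": 0,"ay": 0,"az": 0,"gripper": -1}
    - {"dx": 0.35,"dy": 0.83,"dz": 0,"ax": 0,"ay": 0,"az": 0,"gripper": -1}

```text
time: 15.25
eef_pos: [0.6115, 0.3025, 0.3949]
tcp_rot: [0.706, 0.708, -0.003, -0.001]
contact_force: [0.2, 0.2, -0.6]
opening: 0.287
finger_force: 59.3
```

Emit:
jog_arm:
  increments:
    - {"dx": 0,"dy": 0,"dz": -0.4,"ax": 0,"ay": 0,"az": 0,"gripper": -1}
    - {"dx": 0,"dy": 0,"dz": -0.8,"ax": 0,"ay": 0,"az": 0,"gripper": -1}
    - {"dx": 0,"dy": 0,"dz": -1,"ax": 0,"ay": 0,"az": 0,"gripper": -1}

```text
time: 15.55
eef_pos: [0.6094, 0.2986, 0.2725]
tcp_rot: [0.708, 0.707, -0.004, -0.002]
contact_force: [0.1, -0.9, -1.4]
opening: 0.286
finger_force: 59.3
```

Emit:
jog_arm:
  increments:
    - {"dx": 0,"dy": 0,"dz": -0.4,"ax": 0,"ay": 0,"az": 0,"gripper": -1}
    - {"dx": 0,"dy": 0,"dz": -0.8,"ax": 0,"ay": 0,"az": 0,"gripper": -1}
    - {"dx": 0,"dy": 0,"dz": -1,"ax": 0,"ay": 0,"az": 0,"gripper": -1}
    - {"dx": 0,"dy": 0,"dz": -1,"ax": 0,"ay": 0,"az": 0,"gripper": -1}
    - {"dx": 0,"dy": 0,"dz": -1,"ax": 0,"ay": 0,"az": 0,"gripper": -1}
    - {"dx": 0,"dy": 0,"dz": -1,"ax": 0,"ay": 0,"az": 0,"gripper": -1}

```text
time: 16.15
eef_pos: [0.6135, 0.301, 0.1623]
tcp_rot: [0.707, 0.707, 0.002, 0.001]
contact_force: [0.2, 0.2, -1.1]
opening: 0.288
finger_force: 59.3
```

Emit:
jog_arm:
  increments:
    - {"dx": -0.01,"dy": 0,"dz": -0.25,"ax": 0,"ay": 0,"az": 0,"gripper": -1}
    - {"dx": -0.01,"dy": 0,"dz": -0.5,"ax": 0,"ay": 0,"az": 0,"gripper": -1}
    - {"dx": -0.01,"dy": 0,"dz": -0.65,"ax": 0,"ay": 0,"az": 0,"gripper": -1}
    - {"dx": -0.01,"dy": 0,"dz": -0.75,"ax": 0,"ay": 0,"az": 0,"gripper": -1}
    - {"dx": -0.01,"dy": 0,"dz": -0.85,"ax": 0,"ay": 0,"az": 0,"gripper": -1}
    - {"dx": -0.01,"dy": 0,"dz": -0.93,"ax": 0,"ay": 0,"az": 0,"gripper": -1}
    - {"dx": -0.01,"dy": 0,"dz": -0.93,"ax": 0,"ay": 0,"az": 0,"gripper": -1}
    - {"dx": -0.01,"dy": 0,"dz": -0.93,"ax": 0,"ay": 0,"az": 0,"gripper": -1}

```text
time: 16.95
eef_pos: [0.6114, 0.3014, 0.0481]
tcp_rot: [0.707, 0.707, 0.001, 0.0]
contact_force: [0.2, -0.7, -0.6]
opening: 0.285
finger_force: 59.4
```

Emit:
jog_arm:
  increments:
    - {"dx": 0,"dy": 0,"dz": 0,"ax": 0,"ay": 0,"az": 0,"gripper": 0.3}
    - {"dx": 0,"dy": 0,"dz": 0,"ax": 0,"ay": 0,"az": 0,"gripper": 0.3}
    - {"dx": 0,"dy": 0,"dz": 0,"ax": 0,"ay": 0,"az": 0,"gripper": 0.3}
    - {"dx": 0,"dy": 0,"dz": 0,"ax": 0,"ay": 0,"az": 0,"gripper": 0.3}
    - {"dx": 0,"dy": 0,"dz": 0.2,"ax": 0,"ay": 0,"az": 0,"gripper": 0.3}
    - {"dx": 0,"dy": 0,"dz": 0.5,"ax": 0,"ay": 0,"az": 0,"gripper": 0.3}
    - {"dx": 0,"dy": 0,"dz": 0.8,"ax": 0,"ay": 0,"az": 0,"gripper": 0.3}
    - {"dx": 0,"dy": 0,"dz": 1,"ax": 0,"ay": 0,"az": 0,"gripper": 0.3}

```text
time: 17.75
eef_pos: [0.6118, 0.3016, 0.1709]
tcp_rot: [0.707, 0.707, 0.002, 0.001]
contact_force: [0.7, 0.1, -0.7]
opening: 0.652
finger_force: 0.0
```

Emit:
jog_arm:
  increments:
    - {"dx": 0,"dy": 0,"dz": 0.4,"ax": 0,"ay": 0,"az": 0.08,"gripper": 1}
    - {"dx": 0,"dy": 0,"dz": 0.8,"ax": 0,"ay": 0,"az": 0.16,"gripper": 1}
    - {"dx": 0,"dy": 0,"dz": 1,"ax": 0,"ay": 0,"az": 0.25,"gripper": 1}

```text
time: 18.05
eef_pos: [0.6121, 0.3017, 0.2939]
tcp_rot: [0.553, 0.833, 0.003, 0.003]
contact_force: [0.7, 0.4, 0.8]
opening: 0.998
finger_force: 0.0
```

Emit:
jog_arm:
  increments:
    - {"dx": 0,"dy": 0,"dz": 0.4,"ax": 0,"ay": 0,"az": 0.08,"gripper": 1}
    - {"dx": 0,"dy": 0,"dz": 0.8,"ax": 0,"ay": 0,"az": 0.16,"gripper": 1}
    - {"dx": 0,"dy": 0,"dz": 1,"ax": 0,"ay": 0,"az": 0.25,"gripper": 1}

```text
time: 18.35
eef_pos: [0.6113, 0.3014, 0.414]
tcp_rot: [0.38, 0.925, 0.003, 0.003]
contact_force: [0.8, 0.3, 0.2]
opening: 1.001
finger_force: 0.0
```

```bash
python3 look.py w6; python3 - <<'E'
from h import *
S=np.load('w6.npz'); W=cloud(*[S[k] for k in 'DKE']).reshape(-1,3)
dep(W,.612,.301,.025,.03,.06); dep(W,.525,.302,.03,.025,.06)
E
```

```text
tcp [0.6119 0.3017 0.4177] fingerdir deg 45.6 F [-0.3 -0.4  3.1] open 0.998 t 18.4 q [ 0.31  0.23  1.36 -0.    1.54 -0.49]
185 mid [0.6119 0.3013] ext [0.026  0.0261] mean [0.6116 0.3015 0.0361]
407 mid [0.5246 0.3036] ext [0.0385 0.0386] mean [0.5246 0.3039 0.0299]
```

Bush top is at 0.037 and nut top at 0.031, so both are seated.

Emit:
jog_arm:
  increments:
    - {"dx": -0.2,"dy": -0.4,"dz": 0,"ax": 0,"ay": 0,"az": 0.08,"gripper": 1}
    - {"dx": -0.3,"dy": -0.8,"dz": 0,"ax": 0,"ay": 0,"az": 0.16,"gripper": 1}
    - {"dx": -0.3,"dy": -1,"dz": 0,"ax": 0,"ay": 0,"az": 0.25,"gripper": 1}

```text
time: 18.7
eef_pos: [0.5734, 0.1792, 0.4072]
tcp_rot: [0.193, 0.981, -0.001, -0.0]
contact_force: [0.4, -0.2, 0.7]
opening: 0.999
finger_force: 0.0
```

Emit:
jog_arm:
  increments:
    - {"dx": -0.2,"dy": -0.4,"dz": 0,"ax": 0,"ay": 0,"az": 0.08,"gripper": 1}
    - {"dx": -0.3,"dy": -0.8,"dz": 0,"ax": 0,"ay": 0,"az": 0.16,"gripper": 1}
    - {"dx": -0.3,"dy": -1,"dz": 0,"ax": 0,"ay": 0,"az": 0.25,"gripper": 1}

```text
time: 19.0
eef_pos: [0.5373, 0.0588, 0.4074]
tcp_rot: [-0.001, 1.0, -0.0, -0.0]
contact_force: [0.6, 0.0, 0.0]
opening: 0.998
finger_force: 0.0
```

Emit:
jog_arm:
  increments:
    - {"dx": 0,"dy": -0.4,"dz": 0,"ax": 0,"ay": 0,"az": 0,"gripper": 1}
    - {"dx": 0,"dy": -0.8,"dz": 0,"ax": 0,"ay": 0,"az": 0,"gripper": 1}
    - {"dx": 0,"dy": -1,"dz": 0,"ax": 0,"ay": 0,"az": 0,"gripper": 1}

```text
time: 19.3
eef_pos: [0.5382, -0.0618, 0.4068]
tcp_rot: [0.002, 1.0, -0.0, -0.0]
contact_force: [0.5, 0.6, -0.3]
opening: 1.001
finger_force: 0.0
```

Emit:
jog_arm:
  increments:
    - {"dx": -0.2,"dy": -0.4,"dz": 0,"ax": 0,"ay": 0,"az": 0,"gripper": 1}
    - {"dx": -0.5,"dy": -0.8,"dz": 0,"ax": 0,"ay": 0,"az": 0,"gripper": 1}
    - {"dx": -0.5,"dy": -1,"dz": 0,"ax": 0,"ay": 0,"az": 0,"gripper": 1}

```text
time: 19.6
eef_pos: [0.4768, -0.1802, 0.4072]
tcp_rot: [0.001, 1.0, -0.0, -0.0]
contact_force: [0.8, 0.2, -0.2]
opening: 1.001
finger_force: 0.0
```

Emit:
jog_arm:
  increments:
    - {"dx": -0.2,"dy": -0.4,"dz": 0,"ax": 0,"ay": 0,"az": 0,"gripper": 1}
    - {"dx": -0.5,"dy": -0.8,"dz": 0,"ax": 0,"ay": 0,"az": 0,"gripper": 1}
    - {"dx": -0.5,"dy": -1,"dz": 0,"ax": 0,"ay": 0,"az": 0,"gripper": 1}
    - {"dx": -0.5,"dy": -1,"dz": 0,"ax": 0,"ay": 0,"az": 0,"gripper": 1}

```text
time: 20.0
eef_pos: [0.417, -0.302, 0.4065]
tcp_rot: [0.003, 1.0, -0.0, -0.001]
contact_force: [0.4, -0.4, -0.2]
opening: 1.004
finger_force: 0.0
```

Emit:
jog_arm:
  increments:
    - {"dx": 0,"dy": -0.07,"dz": -0.4,"ax": 0,"ay": 0,"az": 0,"gripper": 1}
    - {"dx": 0,"dy": -0.07,"dz": -0.8,"ax": 0,"ay": 0,"az": 0,"gripper": 1}
    - {"dx": 0,"dy": -0.07,"dz": -1,"ax": 0,"ay": 0,"az": 0,"gripper": 1}

```text
time: 20.3
eef_pos: [0.4175, -0.305, 0.2822]
tcp_rot: [0.0, 1.0, 0.003, -0.002]
contact_force: [-0.3, -0.2, 0.3]
opening: 1.0
finger_force: 0.0
```

Emit:
jog_arm:
  increments:
    - {"dx": 0,"dy": 0,"dz": -0.4,"ax": 0,"ay": 0,"az": 0,"gripper": 1}
    - {"dx": 0,"dy": 0,"dz": -0.7,"ax": 0,"ay": 0,"az": 0,"gripper": 1}
    - {"dx": 0,"dy": 0,"dz": -0.7,"ax": 0,"ay": 0,"az": 0,"gripper": 1}
    - {"dx": 0,"dy": 0,"dz": -0.7,"ax": 0,"ay": 0,"az": 0,"gripper": 1}
    - {"dx": 0,"dy": 0,"dz": -0.7,"ax": 0,"ay": 0,"az": 0,"gripper": 1}

```text
time: 20.8
eef_pos: [0.4201, -0.308, 0.2064]
tcp_rot: [-0.0, 1.0, -0.002, 0.002]
contact_force: [0.8, -0.4, -0.2]
opening: 1.001
finger_force: 0.0
```

```bash
python3 look.py w7; python3 - <<'E'
from h import *
S=np.load('w7.npz'); P=cloud(*[S[k] for k in 'DKE']);W=P.reshape(-1,3)
dep(W,.4185,-.306,.034,.005,.012)
q=dep(W,.386,-.220,.035,.0055,.012); print(rect(q[:,:2]))
q=dep(W,.386,-.220,.035,.0018,.012); print(rect(q[:,:2]))
E
```

```text
tcp [ 0.4201 -0.3082  0.2067] fingerdir deg 90.0 F [-0.3  0.3  0.5] open 0.997 t 20.85 q [-0.83 -0.01  2.    0.    1.15 -2.4 ]
2082 mid [ 0.4183 -0.306 ] ext [0.052  0.0508] mean [ 0.4175 -0.3059  0.0079]
635 mid [ 0.3839 -0.2143] ext [0.0267 0.0388] mean [ 0.3836 -0.2142  0.0064]
(array([ 383.7, -214.5]), array([19. , 36.1]), 16.7)
1344 mid [ 0.3874 -0.2137] ext [0.0422 0.0498] mean [ 0.3851 -0.2146  0.0048]
(array([ 387.3, -213.4]), array([32.6, 44.1]), 15.9)
```

View pics/w7.png

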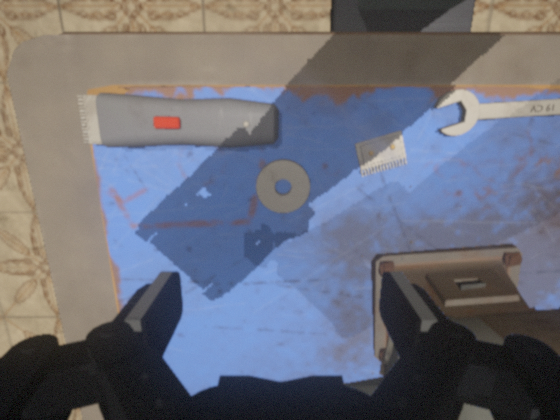

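The flange is at (283,187), clear of the clipper and blade. The blade is at (381,153) with its teeth facing down the picture, towards +x.

Emit:
jog_arm:
  increments:
    - {"dx": -0.015,"dy": 0.018,"dz": -0.4,"ax": 0,"ay": 0,"az": 0,"gripper": 0.6}
    - {"dx": -0.015,"dy": 0.018,"dz": -0.7,"ax": 0,"ay": 0,"az": 0,"gripper": 0.6}
    - {"dx": -0.015,"dy": 0.018,"dz": -0.9,"ax": 0,"ay": 0,"az": 0,"gripper": 0.6}
    - {"dx": -0.015,"dy": 0.018,"dz": -1,"ax": 0,"ay": 0,"az": 0,"gripper": 0.6}
    - {"dx": -0.015,"dy": 0.018,"dz": -1,"ax": 0,"ay": 0,"az": 0,"gripper": 0.6}

```text
time: 21.35
eef_pos: [0.4171, -0.3051, 0.0835]
tcp_rot: [0.0, 1.0, 0.0, -0.0]
contact_force: [0.8, -0.5, 0.7]
opening: 0.801
finger_force: 0.0
```

Emit:
jog_arm:
  increments:
    - {"dx": 0,"dy": 0,"dz": -0.2,"ax": 0,"ay": 0,"az": 0,"gripper": 0.6}
    - {"dx": 0,"dy": 0,"dz": -0.35,"ax": 0,"ay": 0,"az": 0,"gripper": 0.6}
    - {"dx": 0,"dy": 0,"dz": -0.42,"ax": 0,"ay": 0,"az": 0,"gripper": 0.6}
    - {"dx": 0,"dy": 0,"dz": -0.47,"ax": 0,"ay": 0,"az": 0,"gripper": 0.6}
    - {"dx": 0,"dy": 0,"dz": -0.47,"ax": 0,"ay": 0,"az": 0,"gripper": 0.6}
    - {"dx": 0,"dy": 0,"dz": -0.47,"ax": 0,"ay": 0,"az": 0,"gripper": 0.6}

```text
time: 21.95
eef_pos: [0.4177, -0.3057, 0.0283]
tcp_rot: [-0.0, 1.0, -0.001, 0.001]
contact_force: [-0.4, -0.3, 0.1]
opening: 0.797
finger_force: 0.0
```

Emit:
jog_arm:
  increments:
    - {"dx": 0,"dy": 0,"dz": 0,"ax": 0,"ay": 0,"az": 0,"gripper": -1}
    - {"dx": 0,"dy": 0,"dz": 0,"ax": 0,"ay": 0,"az": 0,"gripper": -1}
    - {"dx": 0,"dy": 0,"dz": 0,"ax": 0,"ay": 0,"az": 0,"gripper": -1}
    - {"dx": 0,"dy": 0,"dz": 0,"ax": 0,"ay": 0,"az": 0,"gripper": -1}
    - {"dx": 0,"dy": 0,"dz": 0,"ax": 0,"ay": 0,"az": 0,"gripper": -1}
  force: 70

```text
time: 22.45
eef_pos: [0.4176, -0.3058, 0.029]
tcp_rot: [-0.0, 1.0, -0.001, 0.0]
contact_force: [-2.0, 1.3, 6.2]
opening: 0.533
finger_force: 70.4
```

Emit:
jog_arm:
  increments:
    - {"dx": 0,"dy": 0,"dz": 0.15,"ax": 0,"ay": 0,"az": 0,"gripper": -1}
    - {"dx": 0,"dy": 0,"dz": 0.4,"ax": 0,"ay": 0,"az": 0,"gripper": -1}
    - {"dx": 0,"dy": 0,"dz": 0.7,"ax": 0,"ay": 0,"az": 0,"gripper": -1}
    - {"dx": 0,"dy": 0,"dz": 1,"ax": 0,"ay": 0,"az": 0,"gripper": -1}
    - {"dx": 0,"dy": 0,"dz": 1,"ax": 0,"ay": 0,"az": 0,"gripper": -1}

```text
time: 22.95
eef_pos: [0.4196, -0.3077, 0.1535]
tcp_rot: [-0.0, 1.0, -0.004, 0.004]
contact_force: [0.8, -0.5, -1.6]
opening: 0.529
finger_force: 71.7
```

```bash
python3 look.py w8; python3 - <<'E'
from h import *
S=np.load('w8.npz'); P=cloud(*[S[k] for k in 'DKE']);W=P.reshape(-1,3)
q=dep(W,.4185,-.306,.026,.11,.14)
E
```

```text
tcp [ 0.4184 -0.3065  0.1506] fingerdir deg 90.0 F [ 0.  -0.2 -1.1] open 0.533 t 23.0 q [-0.83  0.05  2.05  0.    1.03 -2.4 ]
8649 mid [ 0.4191 -0.306 ] ext [0.0507 0.0487] mean [ 0.4173 -0.3069  0.132 ]
```

```bash
python3 - <<'E'
from h import *
S=np.load('w8.npz'); P=cloud(*[S[k] for k in 'DKE']);W=P.reshape(-1,3)
q=W[(np.hypot(W[:,0]-.419,W[:,1]+.306)<.04)&(W[:,2]>.10)&(W[:,2]<.138)]
for i in range(3):
    A=np.c_[q[:,:2]-[.419,-.306],np.ones(len(q))]; c=np.linalg.lstsq(A,q[:,2],rcond=None)[0]; r=abs(q[:,2]-A@c); q=q[r<max(.002,np.median(r)*2)]
print(c,len(q),np.ptp(q,0),(q.max(0)+q.min(0))/2)
cv2.imwrite('pics/w8c.png',cv2.resize(S['f'][120:420,130:430],(600,600)))
E
```

```text
[ 0.00913938 -0.00592796  0.13222049] 8063 [0.05221999 0.05770628 0.00415971] [ 0.42003583 -0.3071616   0.13206371]
```

View pics/w8c.png

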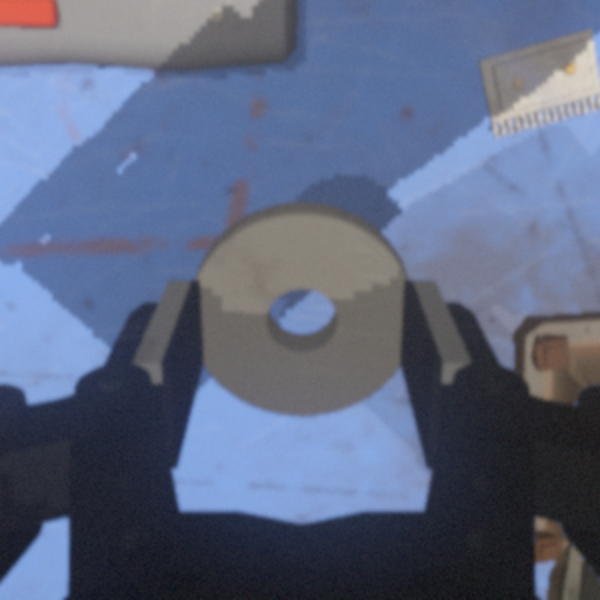

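Emit:
jog_arm:
  increments:
    - {"dx": 0,"dy": 0,"dz": 0.3,"ax": 0,"ay": 0,"az": 0,"gripper": -1}
    - {"dx": 0,"dy": 0,"dz": 0.7,"ax": 0,"ay": 0,"az": 0,"gripper": -1}
    - {"dx": 0,"dy": 0,"dz": 1,"ax": 0,"ay": 0,"az": 0,"gripper": -1}

```text
time: 23.3
eef_pos: [0.4166, -0.3046, 0.2676]
tcp_rot: [0.0, 1.0, 0.001, -0.001]
contact_force: [0.0, -1.2, -0.8]
opening: 0.536
finger_force: 72.1
```

Emit:
jog_arm:
  increments:
    - {"dx": 0,"dy": 0,"dz": 0.4,"ax": 0,"ay": 0,"az": 0,"gripper": -1}
    - {"dx": 0,"dy": 0,"dz": 0.8,"ax": 0,"ay": 0,"az": 0,"gripper": -1}
    - {"dx": 0,"dy": 0,"dz": 1,"ax": 0,"ay": 0,"az": 0,"gripper": -1}
    - {"dx": 0,"dy": 0,"dz": 1,"ax": 0,"ay": 0,"az": 0,"gripper": -1}

```text
time: 23.7
eef_pos: [0.4178, -0.3058, 0.3907]
tcp_rot: [-0.0, 1.0, -0.002, 0.002]
contact_force: [-0.2, 0.5, -0.9]
opening: 0.533
finger_force: 72.1
```

Emit:
jog_arm:
  increments:
    - {"dx": 0.2,"dy": 0.3,"dz": 0,"ax": 0,"ay": 0,"az": 0,"gripper": -1}
    - {"dx": 0.5,"dy": 0.7,"dz": 0,"ax": 0,"ay": 0,"az": 0,"gripper": -1}
    - {"dx": 0.5,"dy": 1,"dz": 0,"ax": 0,"ay": 0,"az": 0,"gripper": -1}

```text
time: 24.0
eef_pos: [0.4777, -0.1837, 0.3825]
tcp_rot: [0.0, 1.0, 0.002, -0.002]
contact_force: [0.6, 0.2, -1.7]
opening: 0.536
finger_force: 72.1
```

Emit:
jog_arm:
  increments:
    - {"dx": 0.2,"dy": 0.4,"dz": 0,"ax": 0,"ay": 0,"az": 0,"gripper": -1}
    - {"dx": 0.4,"dy": 0.7,"dz": 0,"ax": 0,"ay": 0,"az": 0,"gripper": -1}
    - {"dx": 0.5,"dy": 1,"dz": 0,"ax": 0,"ay": 0,"az": 0,"gripper": -1}

```text
time: 24.3
eef_pos: [0.5372, -0.0627, 0.3827]
tcp_rot: [-0.0, 1.0, 0.001, -0.003]
contact_force: [0.5, -0.7, -0.7]
opening: 0.533
finger_force: 72.1
```

Emit:
jog_arm:
  increments:
    - {"dx": 0,"dy": 0.4,"dz": 0,"ax": 0,"ay": 0,"az": 0,"gripper": -1}
    - {"dx": 0,"dy": 0.8,"dz": 0,"ax": 0,"ay": 0,"az": 0,"gripper": -1}
    - {"dx": 0,"dy": 1,"dz": 0,"ax": 0,"ay": 0,"az": 0,"gripper": -1}

```text
time: 24.6
eef_pos: [0.5358, 0.0584, 0.3829]
tcp_rot: [-0.001, 1.0, 0.001, -0.003]
contact_force: [0.3, 0.1, -0.7]
opening: 0.529
finger_force: 72.1
```

Emit:
jog_arm:
  increments:
    - {"dx": 0.1,"dy": 0.4,"dz": 0,"ax": 0,"ay": 0,"az": 0,"gripper": -1}
    - {"dx": 0.3,"dy": 0.8,"dz": 0,"ax": 0,"ay": 0,"az": 0,"gripper": -1}
    - {"dx": 0.3,"dy": 1,"dz": 0,"ax": 0,"ay": 0,"az": 0,"gripper": -1}

```text
time: 24.9
eef_pos: [0.573, 0.1777, 0.3821]
tcp_rot: [-0.001, 1.0, -0.0, -0.003]
contact_force: [0.4, 0.3, -1.7]
opening: 0.531
finger_force: 72.1
```

Emit:
jog_arm:
  increments:
    - {"dx": 0.3,"dy": 0.325,"dz": 0,"ax": 0,"ay": 0,"az": 0,"gripper": -1}
    - {"dx": 0.3,"dy": 0.325,"dz": -0.4,"ax": 0,"ay": 0,"az": 0,"gripper": -1}
    - {"dx": 0.3,"dy": 0.325,"dz": -0.8,"ax": 0,"ay": 0,"az": 0,"gripper": -1}
    - {"dx": 0.3,"dy": 0.325,"dz": -1,"ax": 0,"ay": 0,"az": 0,"gripper": -1}

```text
time: 25.3
eef_pos: [0.6053, 0.2138, 0.2566]
tcp_rot: [-0.0, 1.0, -0.001, -0.007]
contact_force: [-0.3, -1.0, -1.3]
opening: 0.534
finger_force: 72.1
```

Emit:
jog_arm:
  increments:
    - {"dx": 0,"dy": 0,"dz": -0.4,"ax": 0,"ay": 0,"az": 0,"gripper": -1}
    - {"dx": 0,"dy": 0,"dz": -0.8,"ax": 0,"ay": 0,"az": 0,"gripper": -1}
    - {"dx": 0,"dy": 0,"dz": -1,"ax": 0,"ay": 0,"az": 0,"gripper": -1}
    - {"dx": 0,"dy": 0,"dz": -1,"ax": 0,"ay": 0,"az": 0,"gripper": -1}
    - {"dx": 0,"dy": 0,"dz": -1,"ax": 0,"ay": 0,"az": 0,"gripper": -1}

```text
time: 25.8
eef_pos: [0.6078, 0.2137, 0.1449]
tcp_rot: [0.0, 1.0, -0.0, -0.002]
contact_force: [0.5, 0.0, -0.5]
opening: 0.532
finger_force: 72.1
```

Emit:
jog_arm:
  increments:
    - {"dx": 0.015,"dy": 0.01,"dz": -0.25,"ax": 0,"ay": 0,"az": 0,"gripper": -1}
    - {"dx": 0.015,"dy": 0.01,"dz": -0.5,"ax": 0,"ay": 0,"az": 0,"gripper": -1}
    - {"dx": 0.015,"dy": 0.01,"dz": -0.65,"ax": 0,"ay": 0,"az": 0,"gripper": -1}
    - {"dx": 0.015,"dy": 0.01,"dz": -0.75,"ax": 0,"ay": 0,"az": 0,"gripper": -1}
    - {"dx": 0.015,"dy": 0.01,"dz": -0.84,"ax": 0,"ay": 0,"az": 0,"gripper": -1}
    - {"dx": 0.015,"dy": 0.01,"dz": -0.84,"ax": 0,"ay": 0,"az": 0,"gripper": -1}
    - {"dx": 0.015,"dy": 0.01,"dz": -0.84,"ax": 0,"ay": 0,"az": 0,"gripper": -1}

```text
time: 26.5
eef_pos: [0.6115, 0.2153, 0.0472]
tcp_rot: [0.0, 1.0, 0.0, 0.001]
contact_force: [0.1, -0.1, -1.2]
opening: 0.533
finger_force: 72.1
```

Emit:
jog_arm:
  increments:
    - {"dx": 0,"dy": 0,"dz": 0,"ax": 0,"ay": 0,"az": 0,"gripper": 0.6}
    - {"dx": 0,"dy": 0,"dz": 0,"ax": 0,"ay": 0,"az": 0,"gripper": 0.6}
    - {"dx": 0,"dy": 0,"dz": 0,"ax": 0,"ay": 0,"az": 0,"gripper": 0.6}
    - {"dx": 0,"dy": 0,"dz": 0,"ax": 0,"ay": 0,"az": 0,"gripper": 0.6}
    - {"dx": 0,"dy": 0,"dz": 0.2,"ax": 0,"ay": 0,"az": 0,"gripper": 0.6}
    - {"dx": 0,"dy": 0,"dz": 0.5,"ax": 0,"ay": 0,"az": 0,"gripper": 0.6}
    - {"dx": 0,"dy": 0,"dz": 0.8,"ax": 0,"ay": 0,"az": 0,"gripper": 0.6}
    - {"dx": 0,"dy": 0,"dz": 1,"ax": 0,"ay": 0,"az": 0,"gripper": 0.6}

```text
time: 27.3
eef_pos: [0.6119, 0.2154, 0.1697]
tcp_rot: [-0.0, 1.0, 0.0, 0.002]
contact_force: [-0.1, -0.2, 0.4]
opening: 0.799
finger_force: 0.0
```

Emit:
jog_arm:
  increments:
    - {"dx": 0,"dy": 0,"dz": 0.4,"ax": 0,"ay": 0,"az": 0,"gripper": 0.6}
    - {"dx": 0,"dy": 0,"dz": 0.8,"ax": 0,"ay": 0,"az": 0,"gripper": 0.6}
    - {"dx": 0,"dy": 0,"dz": 1,"ax": 0,"ay": 0,"az": 0,"gripper": 0.6}
    - {"dx": 0,"dy": 0,"dz": 1,"ax": 0,"ay": 0,"az": 0,"gripper": 0.6}

```text
time: 27.7
eef_pos: [0.6129, 0.2157, 0.2931]
tcp_rot: [-0.0, 1.0, 0.001, 0.006]
contact_force: [0.6, -0.1, 0.9]
opening: 0.8
finger_force: 0.0
```

```bash
python3 look.py w9; python3 - <<'E'
from h import *
S=np.load('w9.npz'); P=cloud(*[S[k] for k in 'DKE']);W=P.reshape(-1,3)
q=dep(W,.611,.215,.028,.010,.04); print(np.percentile(q[:,2],[5,50,95]))
q=dep(W,.611,.215,.038,.0222,.04)
q=W[(abs(W[:,0]-.525)<.03)&(abs(W[:,1]-.216)<.034)&(W[:,2]<.0165)&(W[:,2]>.008)]; print('blade recess',rect(q[:,:2]))
E
```

```text
tcp [0.6117 0.2154 0.2894] fingerdir deg 90.0 F [ 1.3 -0.2 -0. ] open 0.797 t 27.75 q [ 0.18  0.2   1.62 -0.    1.32 -1.39]
1812 mid [0.6108 0.2148] ext [0.0553 0.0553] mean [0.6099 0.2153 0.0211]
[0.01389725 0.02261041 0.02408709]
1149 mid [0.6122 0.2198] ext [0.0689 0.0576] mean [0.6122 0.2165 0.0232]
blade recess (array([524.5, 216.3]), array([46.4, 57.4]), 0.0)
```

The flange top lies level at 0.023, so it is seated. Now the blade.

Emit:
jog_arm:
  increments:
    - {"dx": 0,"dy": 0,"dz": 0.4,"ax": 0,"ay": 0,"az": 0.08,"gripper": 0.6}
    - {"dx": -0.1,"dy": -0.2,"dz": 0.8,"ax": 0,"ay": 0,"az": 0.181,"gripper": 0.6}
    - {"dx": -0.2,"dy": -0.6,"dz": 1,"ax": 0,"ay": 0,"az": 0.181,"gripper": 0.6}
    - {"dx": -0.3,"dy": -1,"dz": 1,"ax": 0,"ay": 0,"az": 0.181,"gripper": 0.6}

```text
time: 28.15
eef_pos: [0.5768, 0.1024, 0.4081]
tcp_rot: [-0.143, 0.99, -0.0, 0.002]
contact_force: [-0.4, 0.1, -0.2]
opening: 0.798
finger_force: 0.0
```

Emit:
jog_arm:
  increments:
    - {"dx": -0.1,"dy": -0.4,"dz": 0,"ax": 0,"ay": 0,"az": 0,"gripper": 0.6}
    - {"dx": -0.2,"dy": -0.8,"dz": 0,"ax": 0,"ay": 0,"az": 0,"gripper": 0.6}
    - {"dx": -0.3,"dy": -1,"dz": 0,"ax": 0,"ay": 0,"az": 0,"gripper": 0.6}

```text
time: 28.45
eef_pos: [0.5394, -0.0204, 0.4026]
tcp_rot: [-0.14, 0.99, 0.0, -0.002]
contact_force: [-0.0, -0.2, 0.1]
opening: 0.8
finger_force: 0.0
```

Emit:
jog_arm:
  increments:
    - {"dx": -0.2,"dy": -0.3,"dz": 0,"ax": 0,"ay": 0,"az": 0,"gripper": 0.6}
    - {"dx": -0.4,"dy": -0.6,"dz": 0,"ax": 0,"ay": 0,"az": 0,"gripper": 0.6}
    - {"dx": -0.6,"dy": -0.9,"dz": 0,"ax": 0,"ay": 0,"az": 0,"gripper": 0.6}
    - {"dx": -0.6,"dy": -1,"dz": 0,"ax": 0,"ay": 0,"az": 0,"gripper": 0.6}

```text
time: 28.85
eef_pos: [0.4663, -0.1396, 0.4032]
tcp_rot: [-0.14, 0.99, 0.001, -0.002]
contact_force: [0.6, -0.2, -0.2]
opening: 0.803
finger_force: 0.0
```

Emit:
jog_arm:
  increments:
    - {"dx": -0.3,"dy": -0.3,"dz": 0,"ax": 0,"ay": 0,"az": 0,"gripper": 0.6}
    - {"dx": -0.68,"dy": -0.58,"dz": 0,"ax": 0,"ay": 0,"az": 0,"gripper": 0.6}
    - {"dx": -0.68,"dy": -0.58,"dz": 0,"ax": 0,"ay": 0,"az": 0,"gripper": 0.6}
    - {"dx": -0.68,"dy": -0.58,"dz": 0,"ax": 0,"ay": 0,"az": 0,"gripper": 0.6}

```text
time: 29.25
eef_pos: [0.3864, -0.2075, 0.4041]
tcp_rot: [-0.14, 0.99, 0.001, -0.001]
contact_force: [1.0, 0.3, 0.6]
opening: 0.798
finger_force: 0.0
```

Emit:
jog_arm:
  increments:
    - {"dx": 0,"dy": 0,"dz": -0.4,"ax": 0,"ay": 0,"az": 0,"gripper": 0.2}
    - {"dx": 0,"dy": 0,"dz": -0.8,"ax": 0,"ay": 0,"az": 0,"gripper": 0.2}
    - {"dx": 0,"dy": 0,"dz": -1,"ax": 0,"ay": 0,"az": 0,"gripper": 0.2}

```text
time: 29.55
eef_pos: [0.3865, -0.2044, 0.2801]
tcp_rot: [-0.143, 0.99, 0.003, -0.002]
contact_force: [-0.4, 0.5, 0.3]
opening: 0.602
finger_force: 0.0
```

Emit:
jog_arm:
  increments:
    - {"dx": 0,"dy": 0,"dz": -0.4,"ax": 0,"ay": 0,"az": 0,"gripper": 0.2}
    - {"dx": 0,"dy": 0,"dz": -0.8,"ax": 0,"ay": 0,"az": 0,"gripper": 0.2}
    - {"dx": 0,"dy": 0,"dz": -1,"ax": 0,"ay": 0,"az": 0,"gripper": 0.2}
    - {"dx": 0,"dy": 0,"dz": -1,"ax": 0,"ay": 0,"az": 0,"gripper": 0.2}
    - {"dx": 0,"dy": 0,"dz": -1,"ax": 0,"ay": 0,"az": 0,"gripper": 0.2}

```text
time: 30.05
eef_pos: [0.3878, -0.2062, 0.1656]
tcp_rot: [-0.143, 0.99, 0.001, -0.0]
contact_force: [0.2, 0.1, -0.1]
opening: 0.597
finger_force: 0.0
```

```bash
python3 look.py w10; python3 - <<'E'
from h import *
S=np.load('w10.npz'); P=cloud(*[S[k] for k in 'DKE']);W=P.reshape(-1,3)
q=dep(W,.385,-.2145,.03,.0052,.012); print(rect(q[:,:2]))
q=dep(W,.385,-.2145,.032,.0018,.012); print(rect(q[:,:2]))
q=W[(np.hypot(W[:,0]-.384,W[:,1]+.2145)<.06)&(W[:,2]>.1)]; print(q[np.argsort(q[:,2])[:4]])
E
```

```text
tcp [ 0.3884 -0.207   0.167 ] fingerdir deg 106.4 F [-0.  -0.2  1.2] open 0.599 t 30.1 q [-0.72 -0.15  2.21  0.    1.08 -2.58]
829 mid [ 0.3833 -0.2141] ext [0.0274 0.0382] mean [ 0.3834 -0.2144  0.0062]
(array([ 383.3, -214.3]), array([18.6, 35.6]), 16.4)
1535 mid [ 0.3869 -0.2136] ext [0.0413 0.0497] mean [ 0.3847 -0.214   0.0047]
(array([ 387. , -213.5]), array([32.6, 43.5]), 16.4)
[[ 0.39362855 -0.23095414  0.14293172]
 [ 0.39116483 -0.23154567  0.1429493 ]
 [ 0.39255693 -0.2311869   0.14309146]
 [ 0.37762386 -0.18192878  0.14311443]]
```

Emit:
jog_arm:
  increments:
    - {"dx": -0.042,"dy": -0.061,"dz": 0,"ax": 0,"ay": 0,"az": 0,"gripper": 0.2}
    - {"dx": -0.042,"dy": -0.061,"dz": -0.4,"ax": 0,"ay": 0,"az": 0,"gripper": 0.2}
    - {"dx": -0.042,"dy": -0.061,"dz": -0.7,"ax": 0,"ay": 0,"az": 0,"gripper": 0.2}
    - {"dx": -0.042,"dy": -0.061,"dz": -0.9,"ax": 0,"ay": 0,"az": 0,"gripper": 0.2}
    - {"dx": -0.042,"dy": -0.061,"dz": -0.9,"ax": 0,"ay": 0,"az": 0,"gripper": 0.2}
    - {"dx": -0.042,"dy": -0.061,"dz": -0.9,"ax": 0,"ay": 0,"az": 0,"gripper": 0.2}

```text
time: 30.7
eef_pos: [0.3828, -0.2155, 0.0592]
tcp_rot: [-0.142, 0.99, -0.001, 0.001]
contact_force: [0.3, -1.2, 1.0]
opening: 0.6
finger_force: 0.0
```

```bash
python3 look.py w11; python3 - <<'E'
from h import *
S=np.load('w11.npz'); P=cloud(*[S[k] for k in 'DKE']);W=P.reshape(-1,3)
q=dep(W,.385,-.2145,.03,.0052,.012); print(rect(q[:,:2]))
for sg in (1,-1):
    q=W[(np.hypot(W[:,0]-.384,W[:,1]+.2145)<.06)&(W[:,2]>.025)&(W[:,2]<.04)&(sg*(W[:,1]+.2145)>0)]; print('finger',sg,q[:,2].min(),q.min(0),q.max(0))
E
```

```text
tcp [ 0.3834 -0.2159  0.0599] fingerdir deg 106.3 F [-0.1 -0.2 -0.2] open 0.599 t 30.75 q [-0.74  0.04  2.27 -0.    0.83 -2.6 ]
1869 mid [ 0.3831 -0.2148] ext [0.0271 0.0387] mean [ 0.383  -0.2145  0.0061]
(array([ 383.1, -214.6]), array([19.1, 35.9]), 16.2)
finger 1 0.0359421983580403 [ 0.36485555 -0.19303292  0.0359422 ] [ 0.38545002 -0.18753989  0.03998984]
finger -1 0.03606681720955782 [ 0.38043021 -0.24855567  0.03606682] [ 0.39947794 -0.23694372  0.03991863]
```

Emit:
jog_arm:
  increments:
    - {"dx": 0,"dy": 0.008,"dz": -0.12,"ax": 0,"ay": 0,"az": 0,"gripper": 0.2}
    - {"dx": 0,"dy": 0.008,"dz": -0.2,"ax": 0,"ay": 0,"az": 0,"gripper": 0.2}
    - {"dx": 0,"dy": 0.008,"dz": -0.26,"ax": 0,"ay": 0,"az": 0,"gripper": 0.2}
    - {"dx": 0,"dy": 0.008,"dz": -0.26,"ax": 0,"ay": 0,"az": 0,"gripper": 0.2}
    - {"dx": 0,"dy": 0.008,"dz": -0.26,"ax": 0,"ay": 0,"az": 0,"gripper": 0.2}
    - {"dx": 0,"dy": 0.008,"dz": -0.26,"ax": 0,"ay": 0,"az": 0,"gripper": 0.2}

```text
time: 31.35
eef_pos: [0.3824, -0.2137, 0.027]
tcp_rot: [-0.142, 0.99, -0.0, 0.0]
contact_force: [0.3, -0.3, -0.2]
opening: 0.602
finger_force: 0.0
```

Emit:
jog_arm:
  increments:
    - {"dx": 0,"dy": 0,"dz": 0,"ax": 0,"ay": 0,"az": 0,"gripper": -1}
    - {"dx": 0,"dy": 0,"dz": 0,"ax": 0,"ay": 0,"az": 0,"gripper": -1}
    - {"dx": 0,"dy": 0,"dz": 0,"ax": 0,"ay": 0,"az": 0,"gripper": -1}
    - {"dx": 0,"dy": 0,"dz": 0,"ax": 0,"ay": 0,"az": 0,"gripper": -1}
    - {"dx": 0,"dy": 0,"dz": 0,"ax": 0,"ay": 0,"az": 0,"gripper": -1}
  force: 50

```text
time: 31.85
eef_pos: [0.3826, -0.2142, 0.0275]
tcp_rot: [-0.142, 0.99, -0.001, 0.0]
contact_force: [-0.7, -0.6, 5.9]
opening: 0.39
finger_force: 50.5
```

Emit:
jog_arm:
  increments:
    - {"dx": 0,"dy": 0,"dz": 0.1,"ax": 0,"ay": 0,"az": 0,"gripper": -1}
    - {"dx": 0,"dy": 0,"dz": 0.3,"ax": 0,"ay": 0,"az": 0,"gripper": -1}
    - {"dx": 0,"dy": 0,"dz": 0.6,"ax": 0,"ay": 0,"az": 0,"gripper": -1}
    - {"dx": 0,"dy": 0,"dz": 1,"ax": 0,"ay": 0,"az": 0,"gripper": -1}
    - {"dx": 0,"dy": 0,"dz": 1,"ax": 0,"ay": 0,"az": 0,"gripper": -1}
    - {"dx": 0,"dy": 0,"dz": 1,"ax": 0,"ay": 0,"az": 0,"gripper": -1}

```text
time: 32.45
eef_pos: [0.3825, -0.2137, 0.1481]
tcp_rot: [-0.142, 0.99, -0.001, 0.001]
contact_force: [0.2, 0.5, -1.2]
opening: 0.392
finger_force: 50.1
```

```bash
python3 look.py w12; python3 - <<'E'
from h import *
S=np.load('w12.npz'); P=cloud(*[S[k] for k in 'DKE']);W=P.reshape(-1,3)
q=dep(W,.385,-.2145,.03,.11,.132); 
m=((abs(P[...,2]-.125)<.009)).astype(np.uint8)*255
cv2.imwrite('pics/w12c.png',cv2.resize(S['f'][120:420,130:430],(600,600)))
E
```

```text
tcp [ 0.3816 -0.2129  0.1463] fingerdir deg 106.3 F [-0.9  0.6 -1.1] open 0.391 t 32.5 q [-0.74 -0.13  2.23  0.    1.04 -2.6 ]
4693 mid [ 0.3862 -0.2162] ext [0.0424 0.0539] mean [ 0.3827 -0.2133  0.1255]
```

View pics/w12c.png

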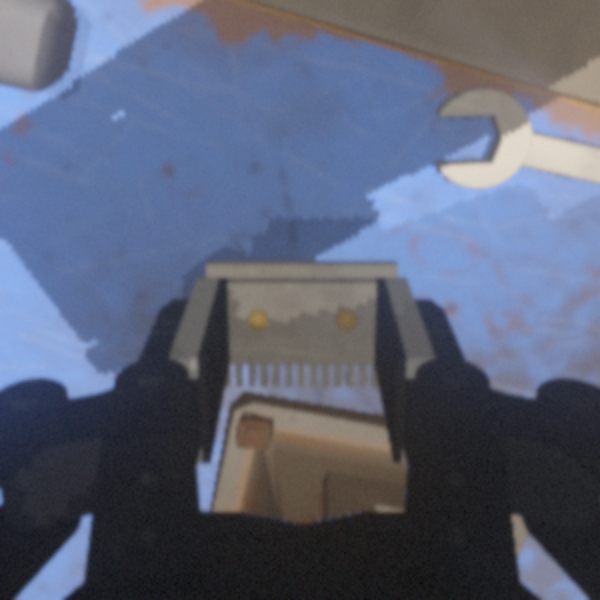

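The blade is held level between the pads, teeth to +x.

Emit:
jog_arm:
  increments:
    - {"dx": 0,"dy": 0,"dz": 0.4,"ax": 0,"ay": 0,"az": 0,"gripper": -1}
    - {"dx": 0.05,"dy": 0,"dz": 0.8,"ax": 0,"ay": 0,"az": 0,"gripper": -1}
    - {"dx": 0.1,"dy": 0,"dz": 1,"ax": 0,"ay": 0,"az": 0,"gripper": -1}

```text
time: 32.8
eef_pos: [0.3944, -0.2136, 0.2686]
tcp_rot: [-0.142, 0.99, -0.001, 0.001]
contact_force: [0.4, -0.2, 0.1]
opening: 0.392
finger_force: 50.4
```

Emit:
jog_arm:
  increments:
    - {"dx": 0.1,"dy": 0,"dz": 0.4,"ax": 0,"ay": 0,"az": 0,"gripper": -1}
    - {"dx": 0.2,"dy": 0,"dz": 0.8,"ax": 0,"ay": 0,"az": 0,"gripper": -1}
    - {"dx": 0.4,"dy": 0,"dz": 1,"ax": 0,"ay": 0,"az": 0,"gripper": -1}
    - {"dx": 0.4,"dy": 0,"dz": 1,"ax": 0,"ay": 0,"az": 0,"gripper": -1}

```text
time: 33.2
eef_pos: [0.4442, -0.2139, 0.389]
tcp_rot: [-0.142, 0.99, -0.001, 0.002]
contact_force: [-0.4, -0.0, -0.7]
opening: 0.39
finger_force: 50.4
```

Emit:
jog_arm:
  increments:
    - {"dx": 0.3,"dy": 0.3,"dz": 0,"ax": 0,"ay": 0,"az": 0,"gripper": -1}
    - {"dx": 0.6,"dy": 0.6,"dz": 0,"ax": 0,"ay": 0,"az": 0,"gripper": -1}
    - {"dx": 0.8,"dy": 0.9,"dz": 0,"ax": 0,"ay": 0,"az": 0,"gripper": -1}
    - {"dx": 0.8,"dy": 1,"dz": 0,"ax": 0,"ay": 0,"az": 0,"gripper": -1}

```text
time: 33.6
eef_pos: [0.5385, -0.0903, 0.3817]
tcp_rot: [-0.144, 0.99, 0.002, -0.003]
contact_force: [-0.5, 0.5, -0.0]
opening: 0.392
finger_force: 50.4
```

Emit:
jog_arm:
  increments:
    - {"dx": 0,"dy": 0.4,"dz": 0,"ax": 0,"ay": 0,"az": -0.06,"gripper": -1}
    - {"dx": 0,"dy": 0.8,"dz": 0,"ax": 0,"ay": 0,"az": -0.12,"gripper": -1}
    - {"dx": 0,"dy": 1,"dz": 0,"ax": 0,"ay": 0,"az": -0.181,"gripper": -1}
    - {"dx": 0,"dy": 1,"dz": 0,"ax": 0,"ay": 0,"az": -0.181,"gripper": -1}

```text
time: 34.0
eef_pos: [0.5365, 0.0289, 0.3835]
tcp_rot: [-0.002, 1.0, 0.0, -0.003]
contact_force: [0.1, -0.3, -0.8]
opening: 0.395
finger_force: 50.4
```

Emit:
jog_arm:
  increments:
    - {"dx": 0,"dy": 0.4,"dz": 0,"ax": 0,"ay": 0,"az": 0,"gripper": -1}
    - {"dx": 0,"dy": 0.8,"dz": 0,"ax": 0,"ay": 0,"az": 0,"gripper": -1}
    - {"dx": 0,"dy": 1,"dz": 0,"ax": 0,"ay": 0,"az": 0,"gripper": -1}

```text
time: 34.3
eef_pos: [0.5371, 0.1475, 0.3842]
tcp_rot: [-0.001, 1.0, -0.0, -0.002]
contact_force: [-0.4, -0.4, -0.5]
opening: 0.392
finger_force: 50.4
```

Emit:
jog_arm:
  increments:
    - {"dx": 0,"dy": 0.3,"dz": 0,"ax": 0,"ay": 0,"az": 0,"gripper": -1}
    - {"dx": 0,"dy": 0.55,"dz": -0.3,"ax": 0,"ay": 0,"az": 0,"gripper": -1}
    - {"dx": 0,"dy": 0.55,"dz": -0.7,"ax": 0,"ay": 0,"az": 0,"gripper": -1}
    - {"dx": 0,"dy": 0.55,"dz": -1,"ax": 0,"ay": 0,"az": 0,"gripper": -1}
    - {"dx": 0,"dy": 0.55,"dz": -1,"ax": 0,"ay": 0,"az": 0,"gripper": -1}
    - {"dx": 0,"dy": 0.55,"dz": -1,"ax": 0,"ay": 0,"az": 0,"gripper": -1}

```text
time: 34.9
eef_pos: [0.5377, 0.2113, 0.2654]
tcp_rot: [0.0, 1.0, -0.001, -0.002]
contact_force: [0.3, 1.0, 0.0]
opening: 0.393
finger_force: 50.5
```

```bash
python3 look.py w13
```

```text
tcp [0.5388 0.2116 0.2678] fingerdir deg 90.0 F [-0.6  0.2  0. ] open 0.392 t 34.95 q [ 0.2   0.07  1.81 -0.    1.27 -1.37]
```

Emit:
jog_arm:
  increments:
    - {"dx": -0.148,"dy": 0.04,"dz": -0.3,"ax": 0,"ay": 0,"az": 0,"gripper": -1}
    - {"dx": -0.148,"dy": 0.04,"dz": -0.7,"ax": 0,"ay": 0,"az": 0,"gripper": -1}
    - {"dx": -0.148,"dy": 0.04,"dz": -1,"ax": 0,"ay": 0,"az": 0,"gripper": -1}
    - {"dx": -0.148,"dy": 0.04,"dz": -1,"ax": 0,"ay": 0,"az": 0,"gripper": -1}
    - {"dx": -0.148,"dy": 0.04,"dz": -1,"ax": 0,"ay": 0,"az": 0,"gripper": -1}

```text
time: 35.45
eef_pos: [0.522, 0.2173, 0.1492]
tcp_rot: [0.0, 1.0, 0.0, 0.002]
contact_force: [0.5, 1.2, 0.5]
opening: 0.394
finger_force: 50.5
```

Emit:
jog_arm:
  increments:
    - {"dx": 0,"dy": 0,"dz": -0.25,"ax": 0,"ay": 0,"az": 0,"gripper": -1}
    - {"dx": 0,"dy": 0,"dz": -0.45,"ax": 0,"ay": 0,"az": 0,"gripper": -1}
    - {"dx": 0,"dy": 0,"dz": -0.6,"ax": 0,"ay": 0,"az": 0,"gripper": -1}
    - {"dx": 0,"dy": 0,"dz": -0.7,"ax": 0,"ay": 0,"az": 0,"gripper": -1}
    - {"dx": 0,"dy": 0,"dz": -0.8,"ax": 0,"ay": 0,"az": 0,"gripper": -1}
    - {"dx": 0,"dy": 0,"dz": -0.8,"ax": 0,"ay": 0,"az": 0,"gripper": -1}
    - {"dx": 0,"dy": 0,"dz": -0.8,"ax": 0,"ay": 0,"az": 0,"gripper": -1}

```text
time: 36.15
eef_pos: [0.5212, 0.2176, 0.0517]
tcp_rot: [-0.0, 1.0, 0.0, 0.001]
contact_force: [0.2, 0.2, -0.3]
opening: 0.394
finger_force: 50.5
```

```bash
python3 look.py w14; python3 - <<'E'
from h import *
S=np.load('w14.npz'); P=cloud(*[S[k] for k in 'DKE']);W=P.reshape(-1,3)
q=W[(abs(W[:,0]-.522)<.014)&(abs(W[:,1]-.216)<.022)&(W[:,2]>.0285)&(W[:,2]<.034)]; print(len(q),rect(q[:,:2]),np.median(q[:,2]))
E
```

```text
tcp [0.5213 0.2177 0.0518] fingerdir deg 90.0 F [ 0.6  1.2 -0.8] open 0.389 t 36.2 q [ 0.22  0.3   1.97 -0.    0.86 -1.35]
2962 (array([521.5, 216.5]), array([22.5, 42.9]), 0.0) 0.030050480790434264
```

Emit:
jog_arm:
  increments:
    - {"dx": 0,"dy": -0.008,"dz": -0.02,"ax": 0,"ay": 0,"az": 0,"gripper": -1}
    - {"dx": 0,"dy": -0.008,"dz": -0.038,"ax": 0,"ay": 0,"az": 0,"gripper": -1}
    - {"dx": 0,"dy": -0.008,"dz": -0.038,"ax": 0,"ay": 0,"az": 0,"gripper": -1}
    - {"dx": 0,"dy": -0.008,"dz": -0.038,"ax": 0,"ay": 0,"az": 0,"gripper": -1}
    - {"dx": 0,"dy": -0.008,"dz": -0.038,"ax": 0,"ay": 0,"az": 0,"gripper": 0.15}
    - {"dx": 0,"dy": -0.008,"dz": -0.038,"ax": 0,"ay": 0,"az": 0,"gripper": 0.15}
    - {"dx": 0,"dy": -0.008,"dz": -0.038,"ax": 0,"ay": 0,"az": 0,"gripper": 0.15}
    - {"dx": 0,"dy": -0.008,"dz": -0.038,"ax": 0,"ay": 0,"az": 0,"gripper": 0.15}

```text
time: 37.0
eef_pos: [0.5203, 0.2165, 0.0461]
tcp_rot: [0.0, 1.0, 0.0, 0.0]
contact_force: [0.4, -0.3, -0.4]
opening: 0.57
finger_force: 0.0
```

Emit:
jog_arm:
  increments:
    - {"dx": 0,"dy": 0,"dz": 0.15,"ax": 0,"ay": 0,"az": 0,"gripper": 0.15}
    - {"dx": 0,"dy": 0,"dz": 0.4,"ax": 0,"ay": 0,"az": 0,"gripper": 0.15}
    - {"dx": 0,"dy": 0,"dz": 0.8,"ax": 0,"ay": 0,"az": 0,"gripper": 0.15}
    - {"dx": 0,"dy": 0,"dz": 1,"ax": 0,"ay": 0,"az": 0,"gripper": 0.15}

```text
time: 37.4
eef_pos: [0.5219, 0.2168, 0.1702]
tcp_rot: [-0.0, 1.0, 0.001, 0.003]
contact_force: [1.8, 0.5, 0.5]
opening: 0.577
finger_force: 0.0
```

Emit:
jog_arm:
  increments:
    - {"dx": 0,"dy": 0,"dz": 0.4,"ax": 0,"ay": 0,"az": 0,"gripper": 0.6}
    - {"dx": 0,"dy": 0,"dz": 0.8,"ax": 0,"ay": 0,"az": 0,"gripper": 0.6}
    - {"dx": 0,"dy": 0,"dz": 1,"ax": 0,"ay": 0,"az": 0,"gripper": 0.6}
    - {"dx": 0,"dy": 0,"dz": 1,"ax": 0,"ay": 0,"az": 0,"gripper": 0.6}
    - {"dx": 0,"dy": 0,"dz": 1,"ax": 0,"ay": 0,"az": 0,"gripper": 0.6}

```text
time: 37.9
eef_pos: [0.5201, 0.2164, 0.2859]
tcp_rot: [0.0, 1.0, 0.0, 0.0]
contact_force: [0.2, 0.2, 0.3]
opening: 0.801
finger_force: 0.0
```

```bash
python3 look.py w15; python3 - <<'E'
from h import *
S=np.load('w15.npz'); P=cloud(*[S[k] for k in 'DKE']);W=P.reshape(-1,3)
q=W[(abs(W[:,0]-.521)<.0075)&(abs(W[:,1]-.216)<.014)]; c=np.linalg.lstsq(np.c_[q[:,:2]-[.521,.216],np.ones(len(q))],q[:,2],rcond=None)[0]; print('blade plane',c,len(q))
E
```

```text
tcp [0.5195 0.2163 0.2843] fingerdir deg 90.0 F [-0.9 -0.5 -0.2] open 0.805 t 37.95 q [ 0.21  0.02  1.83 -0.    1.3  -1.36]
blade plane [-0.00239299 -0.00414808  0.02098376] 309
```

View pics/w15.png

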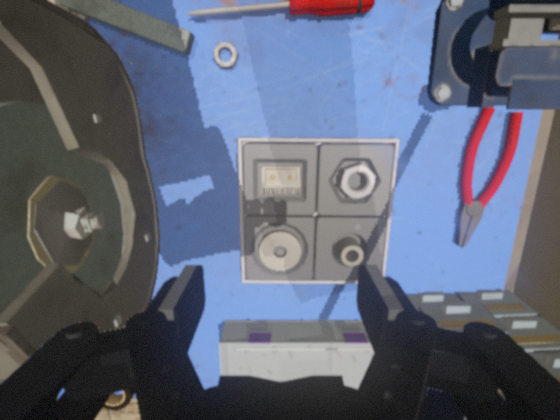

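The picture shows all four parts in their recesses: blade (281,180), nut (355,180), flange (280,250) and bush (351,252). The blade is level and at the right height, and the small nut is untouched at (225,55).

```bash
python3 -c "
from plant import job; print(job.sign_off())"
```

```text
the job is handed in; nothing more can be done
None
```

The flange, large nut, bush and blade are each seated in their own tray recess, the small nut and washer were left where they lay, and the job was handed in at about 38 s.

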